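Load the orbital mixer with sample tins

ROBOT

A 6-joint arm with a two-finger parallel gripper is mounted at the origin on a cart in front of the work surface, level with it; the furniture and walls round the work are solid. World frame = base frame: x ahead of the robot, y to its left, z up, the work surface at z = 0. Lengths are in mm, angles in degrees, forces in N, time in s.
With the tool pointing down it reaches from about 400 to 825 mm from the base axis. Payload 7 kg.
Tool frame: the origin (TCP) lies at the very end of the fingers, on their centre line; the grasp point (between the pads) lies 19 mm behind it; z points along the fingers, y is the line along which they close (so a half turn about z gives the same grasp; the last joint's range is limited). The gripper opens to 85 mm and grips with 20 to 120 N. Pads are 22 mm wide; open, the fingers measure 114 mm over their backs; the gripper's body (76 mm by 85 mm) begins 54 mm behind the grasp point. The pads swing forward as they close: fully open they stand 13 mm farther back than shut.
Start: joints at [89.215, 20.546, 0.682, 0, -70.136, -16.507], TCP at [200.645, 644.466, 231.302] pointing down, gripper open.
Joint ranges: [-176.03, 176.03], [-82.01, 121.73], [-58.28, 71.71], [-173.87, 95.51], [-174.79, -0.11], [-173.66, 173.66]. Speed limits (degrees/s): [136.94, 136.94, 172.46, 180, 180, 180].

INTERFACE

Orientations are given as a 3x3 rotation matrix whose columns are the frame's x, y, z axes.
In Python, from bench import * gives the robot as it stands.
- The arm moves only by the shell command python3 -m jog 'ROWS' [FORCE]. ROWS is JSON, a list of rows, each an object with "linear": the shift along the tool's x, y, z in mm, a list of three; "delta_rot": the turn, a rotation vector about the tool's x, y, z in rad, a list of three; "grip": the closure, from 0 (fully open) to 1 (shut). In form: [{"linear": [dx, dy, dz], "delta_rot": [rx, ry, rz], "grip": grip}, ...]. A call has 1 to 10 rows; each row shifts and turns the commanded pose from where the row before left it, along the tool's axes as they then stand; what a row does not reach is not made up. A row lasts 1/12 s, in which the tool goes at most 41.7 mm and 7.16 degrees, less where a joint would pass 70% of its speed; a pose out of reach is approached as far as the arm can. A call is refused whole if a number of a shift passes 41.7 or a number of a turn 0.125, either way. A call with a gripper value outside its range is refused whole. The fingers move at their own pace and stop on an object; FORCE is the grip in N (left out, the last holds). Time passes only in rows, so rows that do not move let the fingers close. It gives the time, the measured TCP pose, the force, the opening and the grip force at its end, in the units of the state.
- get_state(): the state, without advancing time (a new reading comes with each control period).
- grab_frame(name): name is "scene" or "top"; returns a dict with "frame" (384x512x3 uint8, blue, green, red), "z_map" (384x512 float32, mm along the optical axis (not along the pixel's ray), 0 where there is no reading), "fx", "fy", "cx", "cy" (pixels), "R" (3x3) and "t" (3): a world point X has camera coordinates R X + t. Camera axes: x right, y down, z forward; pixel columns grow to the right and rows downward; lengths in mm; the calibration is good to about 2 mm. A picture is of the moment at which its call begins.
- finish_job(): hands the job in; it is judged then, once.
The state is a dict: "time": time; "joint_positions": joint angles; "joint_vel": joint speeds; "effort": joint torques, N m; "position": TCP position; "tool_rot": TCP orientation; "force": force on the tool from outside, world axes, zero at the start; "moment": the same for the moment, N m; "gripper_width": finger opening in mm; "finger_force": force on a finger pad.
Only numpy, scipy, OpenCV 4.12 (cv2) and the standard library are available. Lean on these libraries where they do the work, as an engineer would, in place of code of your own. Each camera call takes 0.05 s, during which the arm holds its last target. There are 200 camera calls.

TASK

Set up the mixer for a run: lift the hold-down star off its shaft and lay it aside, then lower the tin carrier over the shaft and drive pin until it is fully home, and stand every closed sample tin upright in a seat of its own on the carrier's arms. Then lower the star over the same shaft and pin until it rests on top of the carrier, and only then flip the switch fully over to start the mixer. Leave the open tin where it stands.

Things in the scene. Friction and masses are not known exactly. Their poses are not given: they have to be found in the camera images.
- mixer: orbital mixer, fixed to the bench: white housing 190 x 190 mm, top 60 mm above the bench, with a grey control side 48 mm high along its +y side (out to y = 162 mm). Origin on the bench under the drive axis, x away from the robot at yaw 0, z up. A shaft (centre) and a drive pin rise from a 72 mm steel shoulder (top at z = 70 mm). The black speed dial is fixed.
- mixer_seat (a point): point on the drive axis at the top of the mixer's shoulder (z = 70 mm), axes as the mixer's: where the underside of the tin carrier rests when fully home
- shaft_tip (a point): tip of the mixer's central shaft: 14 mm diameter, upright, 68 mm above the shoulder, its upper 7 mm tapered to 7 mm
- pin_tip (a point): tip of the mixer's drive pin: 8 mm diameter, upright, at x = +23, y = +23 mm from the drive axis, 58 mm above the shoulder, its upper 4 mm tapered to 3 mm
- carrier: tin carrier, loose on the bench at the start: a flat aluminium cross 220 mm across, about 0.45 kg, with a seat on each of its four arms (along +x, +y, -x, -y; 16 mm wide, 8 mm thick) and a 74 mm square, 8 mm thick hub plate. Origin on its axis at its underside, z up. It goes on the mixer one way round only: its x axis along the mixer's.
- carrier_top (a point): centre of the top of the carrier's grip column: 30 x 30 mm square, flat sides along the carrier's x and y, from the hub plate up to 44 mm above the underside; a 16.5 mm bore for the shaft goes right down through column and plate. In use the star rests here, its origin on this point. Axes as the carrier's
- carrier_hole (a point): centre, at the underside, of the 11 mm hole for the drive pin through the carrier's hub plate, at the carrier's x = +23, y = +23 mm
- star: hold-down star, about 0.3 kg: an aluminium cross 180 mm across with a 24 mm rubber disc on each arm (along +x, +y, -x, -y) and a 74 mm square, 6 mm thick hub plate; all undersides level. Origin on its axis at its underside, z up. At the start it is parked on the mixer's shaft and pin, on the shoulder. In use it lies on the carrier's column, arms 2 mm above the lids.
- star_top (a point): centre of the top of the star's grip column: 30 x 30 mm square, flat sides along the star's x and y, from the hub plate up to 44 mm above the underside, with a 16.5 mm bore right through. A handy spot to lay the star for the time being is the bench left (+y) of the carrier's starting place: about x 0.57, y 0.305 is clear for 95 mm round
- star_hole (a point): centre, at the underside, of the 11 mm hole for the drive pin through the star's hub plate, at the star's x = +23, y = +23 mm
- mixer_switch (a joint): the mixer's steel toggle switch on its control side: 0 = off (leaning 0.5 rad from upright to the mixer's -x), 1.0 = on (leaning as far to its +x); moves easily and stays where it is left
- mixer_switch_tip (a point): tip of the switch's toggle; the toggle is a bat 13 mm thick, 43 mm long from its pivot, and turns about an axis along the mixer's y
- open_tin: open sample tin without a lid, soil showing, 56 mm diameter, 30 mm high; origin at the centre of its underside. It stays where it stands.
- seat0 (a point): centre of the tin seat on the carrier's +x arm, 76 mm from the carrier's axis, on the upper face of the arm (8 mm above the carrier's underside). Three narrow legs (one outward, two at 120 degrees to it), each with a thin prong at its end, 9 mm high and leaning outward; a tin stands between them with 2 to 3 mm to spare
- seat1 (a point): centre of the tin seat on the carrier's +y arm, 76 mm from the carrier's axis, on the upper face of the arm (8 mm above the carrier's underside). Three narrow legs (one outward, two at 120 degrees to it), each with a thin prong at its end, 9 mm high and leaning outward; a tin stands between them with 2 to 3 mm to spare
- seat2 (a point): centre of the tin seat on the carrier's -x arm, 76 mm from the carrier's axis, on the upper face of the arm (8 mm above the carrier's underside). Three narrow legs (one outward, two at 120 degrees to it), each with a thin prong at its end, 9 mm high and leaning outward; a tin stands between them with 2 to 3 mm to spare
- seat3 (a point): centre of the tin seat on the carrier's -y arm, 76 mm from the carrier's axis, on the upper face of the arm (8 mm above the carrier's underside). Three narrow legs (one outward, two at 120 degrees to it), each with a thin prong at its end, 9 mm high and leaning outward; a tin stands between them with 2 to 3 mm to spare
- tin_a: a closed aluminium sample tin with its lid on (the lid does not come off), 58 mm diameter, 34 mm high, about 80 g; origin at the centre of its underside. Two to four of the four closed tins are there; all are alike
- tin_b: a closed aluminium sample tin with its lid on (the lid does not come off), 58 mm diameter, 34 mm high, about 80 g; origin at the centre of its underside. Two to four of the four closed tins are there; all are alike
- tin_c: a closed aluminium sample tin with its lid on (the lid does not come off), 58 mm diameter, 34 mm high, about 80 g; origin at the centre of its underside. Two to four of the four closed tins are there; all are alike
- tin_d: a closed aluminium sample tin with its lid on (the lid does not come off), 58 mm diameter, 34 mm high, about 80 g; origin at the centre of its underside. Two to four of the four closed tins are there; all are alike
There are look-alikes about, which are no part of the job. What is shaped like the star but orange is not meant.

How it is judged (in metres and radians):
On the way, in this order (a step that is already met when the one before it is completed fails the run):
1. the carrier is fully home on the mixer's shaft and pin (z of carrier in the frame of mixer_seat below 0.003 m and horizontal distance between carrier and mixer_seat below 0.004 m and angle between carrier's own z axis and vertical below 0.04 rad and angle between the x axis of carrier and the x axis of mixer, either way round below 0.12 rad), for 0.2 s.
2. every closed tin stands in a seat of the carrier (((horizontal distance between tin_a and seat0 below 0.008 m and z of tin_a in the frame of seat0 between -0.003 and 0.003 m) or (horizontal distance between tin_a and seat1 below 0.008 m and z of tin_a in the frame of seat1 between -0.003 and 0.003 m) or (horizontal distance between tin_a and seat2 below 0.008 m and z of tin_a in the frame of seat2 between -0.003 and 0.003 m) or (horizontal distance between tin_a and seat3 below 0.008 m and z of tin_a in the frame of seat3 between -0.003 and 0.003 m)) and angle between each of tin_a, tin_b, tin_c, tin_d's own z axis and vertical below 0.08 rad and ((horizontal distance between tin_b and seat0 below 0.008 m and z of tin_b in the frame of seat0 between -0.003 and 0.003 m) or (horizontal distance between tin_b and seat1 below 0.008 m and z of tin_b in the frame of seat1 between -0.003 and 0.003 m) or (horizontal distance between tin_b and seat2 below 0.008 m and z of tin_b in the frame of seat2 between -0.003 and 0.003 m) or (horizontal distance between tin_b and seat3 below 0.008 m and z of tin_b in the frame of seat3 between -0.003 and 0.003 m)) and ((horizontal distance between tin_c and seat0 below 0.008 m and z of tin_c in the frame of seat0 between -0.003 and 0.003 m) or (horizontal distance between tin_c and seat1 below 0.008 m and z of tin_c in the frame of seat1 between -0.003 and 0.003 m) or (horizontal distance between tin_c and seat2 below 0.008 m and z of tin_c in the frame of seat2 between -0.003 and 0.003 m) or (horizontal distance between tin_c and seat3 below 0.008 m and z of tin_c in the frame of seat3 between -0.003 and 0.003 m)) and ((horizontal distance between tin_d and seat0 below 0.008 m and z of tin_d in the frame of seat0 between -0.003 and 0.003 m) or (horizontal distance between tin_d and seat1 below 0.008 m and z of tin_d in the frame of seat1 between -0.003 and 0.003 m) or (horizontal distance between tin_d and seat2 below 0.008 m and z of tin_d in the frame of seat2 between -0.003 and 0.003 m) or (horizontal distance between tin_d and seat3 below 0.008 m and z of tin_d in the frame of seat3 between -0.003 and 0.003 m))), for 0.2 s.
3. the star rests on the carrier's column, on shaft and pin (z of star in the frame of carrier_top between -0.003 and 0.003 m and horizontal distance between star and carrier_top below 0.004 m and angle between star's own z axis and vertical below 0.04 rad and angle between the x axis of star and the x axis of carrier, either way round below 0.15 rad), for 0.2 s.
4. the switch is on (value of joint mixer_switch above 0.8 rad), for 0.2 s.
At the end, for the whole second after the job is handed in: carrier home on the shoulder (3 mm in height, 4 mm sideways, level), every closed tin flat and upright in a seat of its own (3 mm in height, 8 mm sideways), star resting on the carrier column (3 mm in height, 4 mm sideways, level), switch beyond 0.8, all at rest (all of step 1 and all of step 2 and all of step 3 and value of joint mixer_switch above 0.8 rad and linear speed of each of carrier, star, tin_a, tin_b, tin_c, tin_d below 0.02 m/s); the robot touches nothing.
It fails at once if the open tin is moved more than 3 cm or tipped (distance of open_tin from where it was at the start of the episode above 0.03 m or angle between open_tin's own z axis and vertical above 0.5 rad).
It fails at once if a tin is turned over (angle between any of tin_a, tin_b, tin_c, tin_d's own z axis and vertical above 1 rad).
Of tin_a, tin_b, tin_c, tin_d only 2 to 4 are there at a start; the rules pass over those that are not, and their reading is None.
At some moment in a run one of carrier, tin_a, tin_b, tin_c, tin_d may be knocked a few centimetres aside while the robot is not near it.
It also fails if it takes over 210 s, if anything falls off the work surface, if the arm or the gripper's body presses on something with over 40 N, if the wrist force passes 120 N, or if a joint passes its speed limit or range.

## Working session

There is one attempt and no reset: what is moved stays moved. The work goes in short steps, Python scripts to look and compute and a shell command to move; the robot and the scene stay as the last step left them, time stands still between calls to the robot, and variables do not carry over. Pictures are saved under pics/ and viewed, at most 14 in all, crops included, and the job is handed in when it is done.

```bash
ls; mkdir -p pics
cat > h.py <<'E'
from bench import *
import numpy as np, cv2
def shot(n):
    return grab_frame(n)
def w(f,u,v,z=None):
    """world point of pixel; z None -> depth map, else intersect plane z"""
    R=np.array(f["R"]);t=np.array(f["t"])
    r=np.array([(u-f["cx"])/f["fx"],(v-f["cy"])/f["fy"],1.])
    c=-R.T@t; d=R.T@r
    if z is None:
        return c+d*f["z_map"][int(v),int(u)]
    return c+d*(z-c[2])/d[2]
def cloud(f):
    H,W=f["z_map"].shape
    u,v=np.meshgrid(np.arange(W),np.arange(H))
    d=f["z_map"]; p=np.stack([(u-f["cx"])/f["fx"]*d,(v-f["cy"])/f["fy"]*d,d],-1)
    P=(p-np.array(f["t"]))@np.array(f["R"]); P[d==0]=np.nan
    return P
def px(f,X):
    c=np.array(f["R"])@np.array(X)+np.array(f["t"]); return f["fx"]*c[0]/c[2]+f["cx"],f["fy"]*c[1]/c[2]+f["cy"]
E
python3 - <<'E'
from h import *
for n in("scene","top"):
    f=shot(n); cv2.imwrite(f"pics/{n}0.png",cv2.resize(f["frame"],(800,600),interpolation=cv2.INTER_CUBIC)); R=np.array(f["R"]); print(n,f["fx"],f["cx"],f["cy"],-R.T@np.array(f["t"]),R.round(2).tolist())
s=get_state(); print({k:np.round(v,3).tolist() for k,v in s.items()})
E
```

```text
pics
scene 422.8918199548262 259.55582922231645 189.152560366004 [-234.52203348 -607.88321093 1265.24359823] [[0.54, -0.84, -0.01], [-0.65, -0.41, -0.64], [0.53, 0.35, -0.77]]
top 467.9962623277963 251.4783850928705 189.79468504684453 [-444.60235013  -68.42795353 1707.14480423] [[-0.02, -1.0, 0.0], [-0.85, 0.01, -0.53], [0.53, -0.01, -0.85]]
{'time': 0.1, 'joint_positions': [89.217, 20.587, 0.638, -0.017, -70.136, -16.506], 'joint_vel': [0.085, -0.079, 0.072, 0.063, 0.039, 0.122], 'effort': [-0.001, -58.477, 29.411, 6.954, -0.003, -0.0], 'position': [200.516, 644.073, 230.455], 'tool_rot': [[0.955, -0.297, -0.0], [-0.297, -0.955, -0.001], [0.0, 0.002, -1.0]], 'force': [0.581, -0.272, -0.177], 'moment': [-0.021, -0.011, -0.007], 'finger_force': 0.0, 'gripper_width': 85.906}
```

View pics/scene0.png

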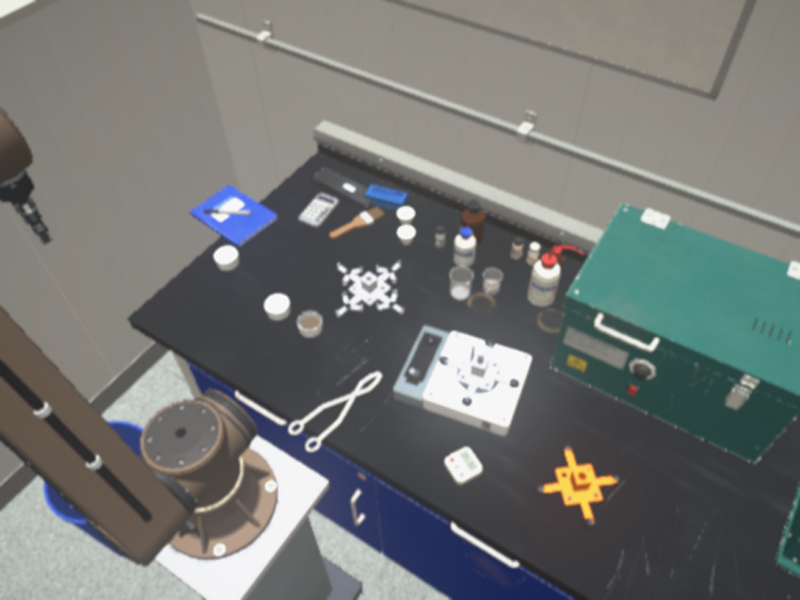

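View pics/top0.png

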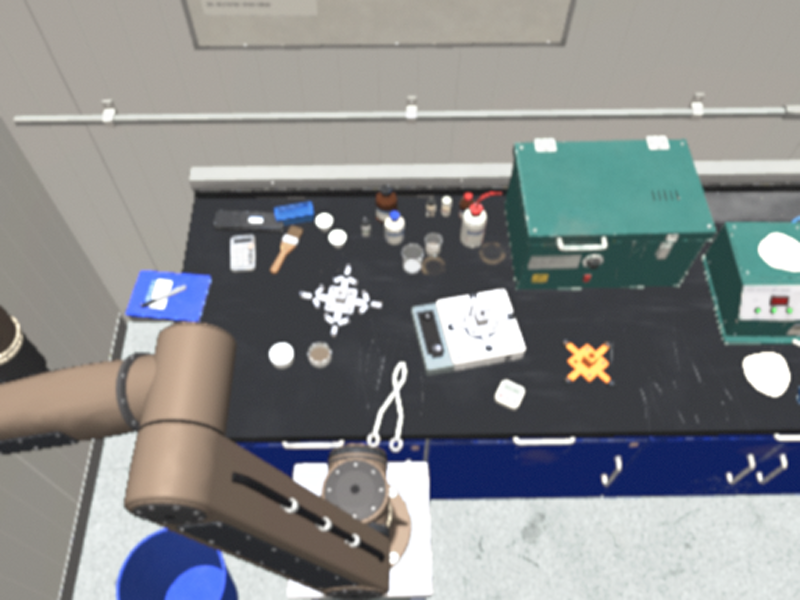

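Scene view (800×600 px): star on the mixer at (480,360) and the orange look-alike at (578,482). The carrier is at (370,288). White round tin candidates are at (226,258), (277,306), (405,214) and (406,234), and the open tin is at (310,323). Next is a close crop to tell the candidates apart.

Run:
```python
from h import *
f=shot("scene"); g=shot("top")
a=cv2.resize(f["frame"][110:230,130:280],None,fx=4,fy=4,interpolation=cv2.INTER_CUBIC)
cv2.imwrite("pics/c1.png",a)
b=cv2.resize(f["frame"][200:280,245:345],None,fx=5,fy=5,interpolation=cv2.INTER_CUBIC)
c=cv2.resize(g["frame"][170:250,255:345],None,fx=5,fy=5,interpolation=cv2.INTER_CUBIC)
b=cv2.copyMakeBorder(b,0,0,0,0,0)
cv2.imwrite("pics/c2.png",np.vstack([b[:300],c[:300,:] if c.shape[1]==500 else cv2.copyMakeBorder(c,0,0,0,50,0)[:300]]))
for n,(u,v) in dict(t1=(226,256),t2=(277,303),t3=(405,212),t4=(406,232),op=(310,320)).items():
    print(n,w(f,u*.64,v*.64).round(1))
for n,(u,v) in dict(t2=(281,353),t3=(324,219),t4=(337,236),op=(320,352),car=(343,285),star=(482,312)).items():
    print(n,w(g,u*.64,v*.64).round(1))
# blobs of white tops at height ~34
for n,F in(("scene",f),("top",g)):
    P=cloud(F); m=((P[...,2]>24)&(P[...,2]<42)&(P[...,0]>300)&(P[...,0]<1000)&(P[...,1]>-50)&(P[...,1]<700)).astype(np.uint8)
    k,l,s,c=cv2.connectedComponentsWithStats(m)
    for i in range(1,k):
        if s[i,4]>30:
            q=P[l==i]; print(n,s[i,4],(np.array(c[i])/.64).round(),np.median(q,0).round(),((q.max(0)+q.min(0))/2).round(1),np.ptp(q,axis=0).round(),F["frame"][l==i].mean(0).round())
```

```text
t1 [487.1 416.6  31.5]
t2 [434.7 203.2  35. ]
t3 [858.8 109.7  42.2]
t4 [799.2  68.4  38.8]
op [446.  114.6  16.9]
t2 [430.7 203.7  36.3]
t3 [862.  107.7  38.3]
t4 [800.7  68.8  38.2]
op [442.4 105.7  16.5]
car [652.   50.3  11.9]
star [ 492.6 -309.   124.7]
scene 296 [392. 176.] [973. 223.  33.] [972.4 244.7  33. ] [ 16. 517.  18.] [63. 64. 64.]
scene 288 [389. 199.] [888. 183.  34.] [883.6 179.4  32.9] [ 97. 178.  18.] [193. 143. 111.]
scene 70 [406. 233.] [796.  69.  37.] [801.5  69.5  33.1] [48. 41. 16.] [234. 236. 236.]
scene 137 [225. 255.] [486. 420.  32.] [488.8 420.3  31.7] [58. 58. 15.] [239. 239. 239.]
scene 50 [369. 282.] [607.  52.  34.] [609.9  54.9  34.2] [33. 33. 15.] [183. 182. 184.]
scene 158 [276. 304.] [432. 204.  32.] [435.1 206.3  31.3] [57. 62. 13.] [241. 242. 241.]
top 68 [216. 192.] [973. 432.  33.] [972.3 435.2  32.8] [ 19. 128.  18.] [54. 54. 55.]
top 199 [311. 191.] [973. 155.  32.] [973.  153.3  33. ] [ 19. 404.  18.] [54. 55. 56.]
top 292 [283. 213.] [889. 217.  32.] [887.7 252.6  32.7] [ 86. 220.  17.] [189. 128.  90.]
top 48 [324. 221.] [854. 109.  38.] [858.6 109.5  34.3] [50. 37. 15.] [254. 255. 255.]
top 57 [337. 237.] [796.  68.  37.] [800.9  69.6  33.3] [47. 40. 17.] [253. 253. 253.]
top 153 [281. 353.] [431. 205.  34.] [431.8 203.8  32.9] [61. 58. 18.] [254. 254. 254.]
top 34 [319. 356.] [424. 107.  28.] [424.7 104.5  31.4] [39. 36. 15.] [157. 173. 187.]
```

View pics/c1.png

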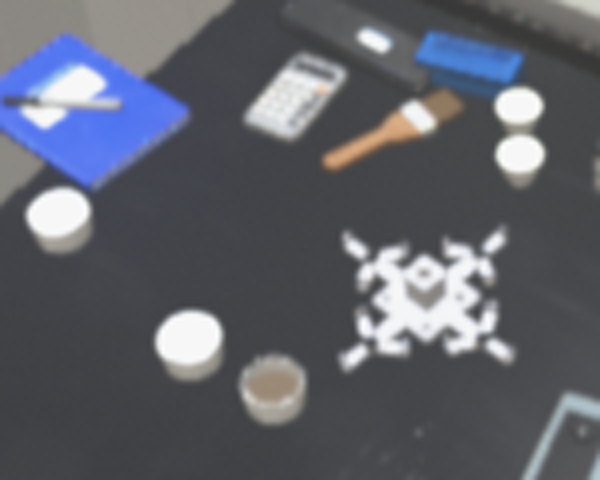

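View pics/c2.png

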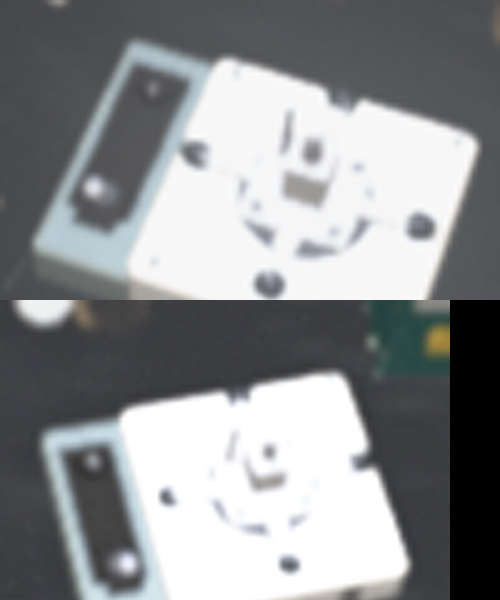

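Closed tins: crop c1 (60,215) and (190,345), both 58 mm wide and 34 mm high. The two white items at the top right (518,105) and (520,155) are tapered cups only about 45 mm wide, so they are look-alikes. The open tin is at (272,388). The star is on the mixer, and the orange star is not meant. Next I rectify the carrier and mixer to find their yaw and holes.

```bash
cat >> h.py <<'E'
def rect(f,cx,cy,z,wm=250,hm=187,s=1.6):
    """ortho view: right = -y, up = +x, centre of pane = (cx,cy)"""
    W,H=int(wm*s),int(hm*s)
    q=[(cx+hm/2,cy+wm/2),(cx+hm/2,cy-wm/2),(cx-hm/2,cy-wm/2),(cx-hm/2,cy+wm/2)]
    src=np.float32([px(f,(a,b,z)) for a,b in q]); dst=np.float32([(0,0),(W,0),(W,H),(0,H)])
    return cv2.warpPerspective(f["frame"],cv2.getPerspectiveTransform(src,dst),(W,H),flags=cv2.INTER_CUBIC)
E
python3 - <<'E'
from h import *
f=shot("scene"); g=shot("top")
car=(615,50); mix=(513,-305)
def sel(P,x0,x1,y0,y1,z0,z1):
    m=(P[...,0]>x0)&(P[...,0]<x1)&(P[...,1]>y0)&(P[...,1]<y1)&(P[...,2]>z0)&(P[...,2]<z1); return P[m]
for n,F in(("scene",f),("top",g)):
    P=cloud(F)
    q=sel(P,480,760,-80,180,38,50); print(n,"carcol",len(q),np.median(q,0).round(1),((q.max(0)+q.min(0))/2).round(1))
    q=sel(P,480,760,-80,180,4,20); print(n,"car",len(q),cv2.minAreaRect(q[:,:2].astype(np.float32)))
    q=sel(P,350,700,-470,-80,54,64); print(n,"house",len(q),np.median(q[:,2]),cv2.minAreaRect(q[:,:2].astype(np.float32)))
    q=sel(P,350,700,-470,-80,45,51); print(n,"ctl",len(q),cv2.minAreaRect(q[:,:2].astype(np.float32)))
    q=sel(P,350,700,-470,-80,105,122); print(n,"starcol",len(q),np.median(q,0).round(1),((q.max(0)+q.min(0))/2).round(1))
    q=sel(P,350,700,-470,-80,122,145); print(n,"shaft",len(q),q.round(0).tolist()[:6])
A=np.hstack([rect(f,*car,8),rect(g,*car,8)]);B=np.hstack([rect(f,*mix,74),rect(g,*mix,74)])
B=cv2.convertScaleAbs(255*(B/255.)**2.5); cv2.imwrite("pics/r1.png",np.vstack([A,B]))
E
```

```text
scene carcol 46 [608.3  54.1  44.1] [608.   56.3  43.9]
scene car 677 ((618.9595947265625, 49.69464874267578), (276.5473327636719, 257.50103759765625), 0.1845930516719818)
scene house 1895 58.91862465800163 ((523.8041381835938, -271.5101623535156), (343.12713623046875, 294.9709777832031), 77.79387664794922)
scene ctl 586 ((514.5753173828125, -268.6148681640625), (346.2735900878906, 309.7104187011719), 78.3924331665039)
scene starcol 120 [ 506.4 -317.3  112.7] [ 555.5 -373.7  113.4]
scene shaft 85 [[631.0, -427.0, 144.0], [628.0, -425.0, 141.0], [630.0, -428.0, 141.0], [626.0, -424.0, 137.0], [630.0, -426.0, 134.0], [632.0, -429.0, 134.0]]
top carcol 38 [607.6  56.2  42.6] [607.2  56.1  44.1]
top car 1136 ((619.6026611328125, 49.67222595214844), (259.57379150390625, 279.5368957519531), 89.713134765625)
top house 1148 59.298641825536755 ((549.6289672851562, -308.0494384765625), (326.5885009765625, 332.8922119140625), 4.734614372253418)
top ctl 372 ((548.42041015625, -304.49639892578125), (327.5595703125, 334.5971374511719), 4.521712303161621)
top starcol 89 [ 506.3 -319.7  112.5] [ 545.  -332.9  113.6]
top shaft 70 [[695.0, -421.0, 143.0], [693.0, -421.0, 139.0], [692.0, -422.0, 133.0], [689.0, -422.0, 129.0], [688.0, -423.0, 125.0], [672.0, -423.0, 139.0]]
```

View pics/r1.png

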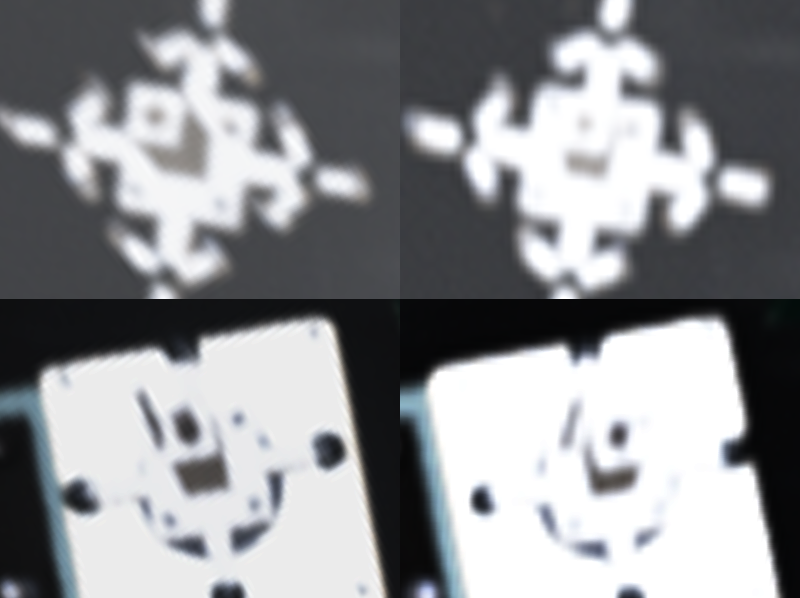

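Rectified panes (1.6 px/mm, up = +x, left = +y): the carrier hub is near (598,160) in the top-right pane, with a hole candidate at (232,123) in the top-left pane. The mixer yaw is about +10.7° and the drive pin is upper left at (150,420). I enlarge the hub to settle the hole.

Run:
```python
from h import *
f=shot("scene"); g=shot("top")
def gam(i,p,lo=0.4): return (255*np.clip((i/255.-lo)/(1-lo),0,1)**p).astype(np.uint8)
A=np.hstack([gam(rect(f,609,56,8,100,75,4),1),gam(rect(g,609,56,8,100,75,4),2.5,.6)])
B=np.hstack([gam(rect(f,505,-310,76,100,75,4),1),gam(rect(g,505,-310,76,100,75,4),2.5,.6)])
cv2.imwrite("pics/r2.png",np.vstack([A,B]))
```

```text
(no output)
```

View pics/r2.png

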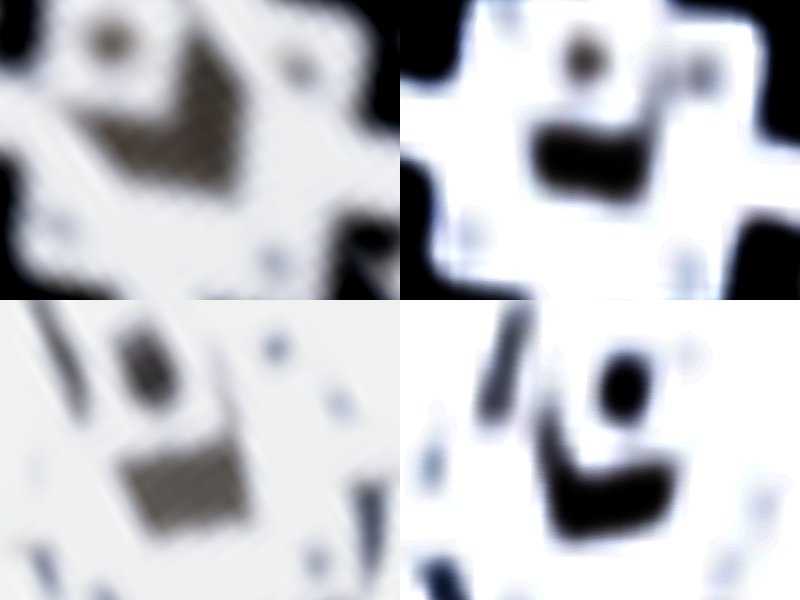

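The carrier's pin hole is the large dark one at (701,72) in the upper-right pane, in its −y/+x corner. The other corner marks, such as (690,270), are small screws, so the carrier yaw is about −98°. I fit the poses numerically.

```bash
cat >> h.py <<'E'
def heading(): 
    R=np.array(get_state()["tool_rot"]); return np.degrees(np.arctan2(R[1,0],R[0,0]))
def to(x,y,z,h=None):
    s=get_state(); R=np.array(s["tool_rot"]); d=R.T@(np.array([x,y,z])-np.array(s["position"]))
    o="shift tool [%.1f %.1f %.1f]"%tuple(d)
    if h is not None:
        T=np.array([[np.cos(np.radians(h)),np.sin(np.radians(h)),0],[np.sin(np.radians(h)),-np.cos(np.radians(h)),0],[0,0,-1]])
        from scipy.spatial.transform import Rotation as Q
        rv=Q.from_matrix(R.T@T).as_rotvec(); o+=" turn [%.3f %.3f %.3f]"%tuple(rv)
    print(o,"h=%.2f"%heading(),"j6=%.0f"%s["joint_positions"][5])
def fit(F,x0,y0,z,tmpl,size=300,yaws=np.arange(-45,45,1.)):
    """tmpl(yaw)->signed float mask centred at size px (1px=1mm), up=+x left=+y"""
    out=[]
    for k in F:
        I=rect(k,x0,y0,z,size,size,1).mean(2).astype(np.float32)
        best=None
        for a in yaws:
            t=tmpl(a).astype(np.float32); r=cv2.matchTemplate(I,t,cv2.TM_CCOEFF_NORMED); _,m,_,l=cv2.minMaxLoc(r)
            if best is None or m>best[0]:
                c=(l[0]+t.shape[1]/2,l[1]+t.shape[0]/2); best=(m,x0+size/2-c[1],y0+size/2-c[0],a)
        out.append(np.round(best,2))
    return out
def poly(S,parts,yaw):
    """parts: list of (cx,cy,wx,wy,val) in body frame mm"""
    t=np.zeros((S,S),np.uint8); a=np.radians(yaw); ss=8
    for cx,cy,wx,wy,v in parts:
        q=np.array([(cx+i*wx/2,cy+j*wy/2) for i,j in((1,1),(1,-1),(-1,-1),(-1,1))])
        q=q@np.array([[np.cos(a),np.sin(a)],[-np.sin(a),np.cos(a)]])
        p=np.stack([S/2-.5-q[:,1],S/2-.5-q[:,0]],1); cv2.fillPoly(t,[np.round(p*256).astype(np.int32)],v,shift=8)
    return cv2.GaussianBlur(t,(0,0),2)
E
python3 - <<'E'
from h import *
f=shot("scene"); g=shot("top")
car=lambda a: poly(230,[(0,0,74,74,255),(0,0,220,16,255),(0,0,16,220,255)],a)
print("carrier",fit([f,g],609,56,8,car,300,np.arange(-20,10,.5)))
hou=lambda a: poly(260,[(0,128.5,190,67,120),(0,0,190,190,255)],a)
print("mixer",fit([f,g],510,-310,60,lambda a: poly(330,[(0,128.5,190,67,130),(0,0,190,190,255)],a),400,np.arange(0,22,.5)))
for n,F in(("scene",f),("top",g)):
    P=cloud(F); m=(np.hypot(P[...,0]-507,P[...,1]+315)<35)
    for z0,z1 in((108,119),(122,145)):
        q=P[m&(P[...,2]>z0)&(P[...,2]<z1)]; print(n,z0,len(q),np.mean(q,0).round(1) if len(q) else '')
    # switch
    q=P[(P[...,2]>56)&(P[...,2]<100)&(P[...,1]>-225)&(P[...,1]<-120)&(P[...,0]>400)&(P[...,0]<640)]; print("sw",len(q),q.round(0).tolist()[:12])
E
```

```text
carrier [array([  0.79, 610.  ,  58.  ,  -9.5 ]), array([  0.79, 608.  ,  56.  ,  -8.5 ])]
mixer [array([   0.92,  494.  , -310.  ,   11.5 ]), array([   0.92,  491.  , -310.  ,   11.5 ])]
scene 108 60 [ 494.2 -309.4  112.9]
scene 122 21 [ 497.7 -304.4  130.9]
sw 174 [[565.0, -204.0, 59.0], [569.0, -206.0, 57.0], [570.0, -210.0, 57.0], [573.0, -212.0, 56.0], [532.0, -162.0, 61.0], [534.0, -165.0, 61.0], [536.0, -168.0, 61.0], [535.0, -173.0, 65.0], [560.0, -207.0, 61.0], [563.0, -210.0, 60.0], [563.0, -214.0, 63.0], [567.0, -216.0, 60.0]]
top 108 36 [ 494.2 -306.4  113.9]
top 122 18 [ 496.1 -304.3  131.4]
sw 184 [[573.0, -225.0, 61.0], [568.0, -212.0, 62.0], [570.0, -217.0, 59.0], [566.0, -220.0, 66.0], [566.0, -204.0, 58.0], [565.0, -208.0, 60.0], [565.0, -212.0, 60.0], [564.0, -216.0, 61.0], [562.0, -220.0, 64.0], [562.0, -224.0, 65.0], [558.0, -203.0, 63.0], [561.0, -208.0, 59.0]]
```

```bash
python3 -c "
from h import *
to(560,200,230)
"
```

```text
shift tool [475.2 317.5 1.3] h=-17.29 j6=-17
```

```bash
python3 -m jog '[{"linear":[20,14,0],"delta_rot":[0,0,0],"grip":0},{"linear":[34,22.5,0],"delta_rot":[0,0,0],"grip":0},{"linear":[34,22.5,0],"delta_rot":[0,0,0],"grip":0},{"linear":[34,22.5,0],"delta_rot":[0,0,0],"grip":0},{"linear":[34,22.5,0],"delta_rot":[0,0,0],"grip":0},{"linear":[34,22.5,0],"delta_rot":[0,0,0],"grip":0},{"linear":[34,22.5,0],"delta_rot":[0,0,0],"grip":0},{"linear":[34,22.5,0],"delta_rot":[0,0,0],"grip":0},{"linear":[34,22.5,0],"delta_rot":[0,0,0],"grip":0},{"linear":[34,22.5,0],"delta_rot":[0,0,0],"grip":0}]' && python3 -m jog '[{"linear":[34,22.5,0],"delta_rot":[0,0,0],"grip":0},{"linear":[34,22.5,0],"delta_rot":[0,0,0],"grip":0},{"linear":[34,22.5,0],"delta_rot":[0,0,0],"grip":0},{"linear":[34,22.5,0],"delta_rot":[0,0,0],"grip":0},{"linear":[15,12,0],"delta_rot":[0,0,0],"grip":0}]'; python3 -c "
from h import *
to(493,-309,230,11)
to(493,-309,230,-79)
to(493,-309,230,101)
f=shot('top')
P=cloud(f); m=((P[...,2]>24)&(P[...,2]<42)&(P[...,0]>300)&(P[...,0]<1000)&(P[...,1]>150)&(P[...,1]<700)).astype(np.uint8)
k,l,s,c=cv2.connectedComponentsWithStats(m)
for i in range(1,k):
  if s[i,4]>30: q=P[l==i]; print(s[i,4],((q.max(0)+q.min(0))/2).round(1),np.ptp(q,axis=0).round())
"
```

```text
time: 1.33
position: [448.5, 339.2, 231.8]
tool_rot: [[0.955, -0.297, 0.001], [-0.297, -0.955, 0.001], [0.0, -0.001, -1.0]]
force: [1.0, 0.7, 0.0]
gripper_width: 85.4
finger_force: 0.0
time: 1.75
position: [563.5, 195.4, 231.3]
tool_rot: [[0.954, -0.299, 0.0], [-0.299, -0.954, -0.0], [0.001, 0.0, -1.0]]
force: [0.6, 1.3, 0.9]
gripper_width: 86.0
finger_force: 0.0
shift tool [83.5 502.4 1.5] turn [0.000 -0.000 -0.496] h=-17.40 j6=35
shift tool [83.5 502.4 1.5] turn [-0.000 -0.001 1.075] h=-17.40 j6=35
shift tool [83.5 502.4 1.5] turn [0.001 -0.000 -2.066] h=-17.40 j6=35
52 [971.1 192.6  33.3] [19. 84. 17.]
137 [900.7 186.   33.2] [67. 70. 17.]
36 [421.6 193.4  32.8] [36. 34. 17.]
```

```bash
python3 -m jog '[{"linear":[6,36,0],"delta_rot":[0,0,0],"grip":0},{"linear":[6,36,0],"delta_rot":[0,0,0],"grip":0},{"linear":[6,36,0],"delta_rot":[0,0,0],"grip":0},{"linear":[6,36,0],"delta_rot":[0,0,0],"grip":0},{"linear":[6,36,0],"delta_rot":[0,0,0],"grip":0},{"linear":[6,36,0],"delta_rot":[0,0,-0.1],"grip":0},{"linear":[6,36,0],"delta_rot":[0,0,-0.1],"grip":0},{"linear":[6,36,0],"delta_rot":[0,0,-0.1],"grip":0},{"linear":[6,36,0],"delta_rot":[0,0,-0.1],"grip":0},{"linear":[6,36,0],"delta_rot":[0,0,-0.1],"grip":0}]' ; python3 -c "
from h import *
s=get_state(); print(np.round(s['joint_positions']),heading())
for h in (11,101,-79): to(493,-309,230,h)
"
```

```text
time: 2.63
position: [547.5, -164.2, 232.0]
tool_rot: [[0.979, 0.202, 0.001], [0.202, -0.979, 0.0], [0.001, 0.0, -1.0]]
force: [0.7, 1.4, -0.3]
gripper_width: 85.5
finger_force: 0.0
[  3.  11. -13.  -0. -66.  99.] 11.651187776495856
shift tool [-82.6 130.8 2.0] turn [0.000 -0.001 0.011] h=11.65 j6=99
shift tool [-82.6 130.8 2.0] turn [0.001 -0.001 -1.559] h=11.65 j6=99
shift tool [-82.6 130.8 2.0] turn [-0.001 -0.001 1.582] h=11.65 j6=99
```

```bash
python3 -m jog '[{"linear":[-20.5,32.5,0],"delta_rot":[0,0,0],"grip":0},{"linear":[-20.5,32.5,0],"delta_rot":[0,0,0],"grip":0},{"linear":[-20.5,32.5,0],"delta_rot":[0,0,0],"grip":0},{"linear":[-20.5,32.5,0],"delta_rot":[0,0,0.011],"grip":0},{"linear":[0,0,0],"delta_rot":[0,0,0],"grip":0},{"linear":[0,0,0],"delta_rot":[0,0,0],"grip":0}]' ; python3 -c "
from h import *
to(493,-309,84,11)
f=shot('scene'); g=shot('top')
A=[rect(k,493,-309,z,200,150,2) for k in (f,g) for z in (76,114)]
cv2.imwrite('pics/s1.png',np.vstack([np.hstack(A[:2]),np.hstack(A[2:])]))
"
```

```text
time: 3.13
position: [492.2, -307.9, 231.2]
tool_rot: [[0.983, 0.182, -0.0], [0.182, -0.983, 0.0], [-0.0, -0.0, -1.0]]
force: [-0.7, 0.6, 0.3]
gripper_width: 85.2
finger_force: 0.0
shift tool [0.6 1.3 147.2] turn [-0.000 0.000 -0.009] h=10.51 j6=113
```

View pics/s1.png

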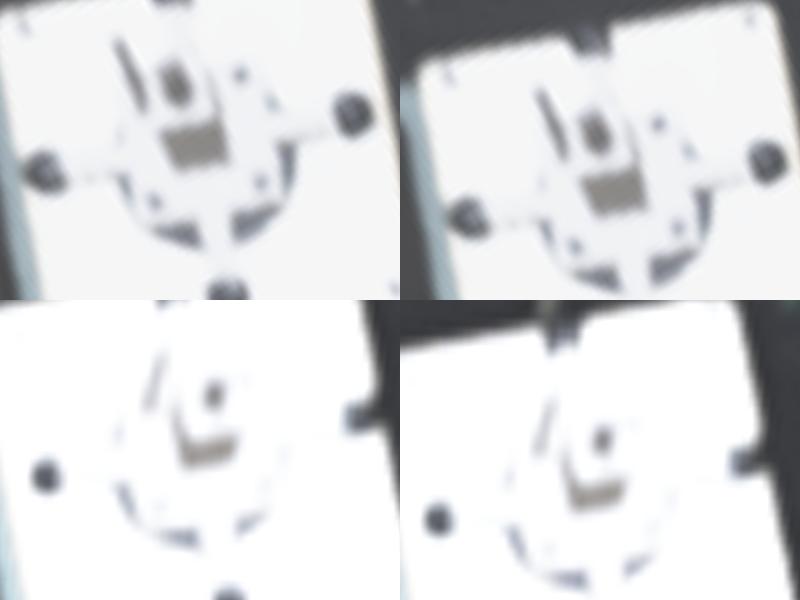

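The discs at (45,172) and (353,115) put the star centre at about (495,−309) with yaw 10.6°, so I descend and grip.

```bash
python3 -m jog '[{"linear":[2,1,35],"delta_rot":[0,0,0],"grip":0},{"linear":[0,0,35],"delta_rot":[0,0,0],"grip":0},{"linear":[0,0,30],"delta_rot":[0,0,0],"grip":0},{"linear":[0,0,25],"delta_rot":[0,0,0],"grip":0},{"linear":[0,0,14],"delta_rot":[0,0,0],"grip":0},{"linear":[0,0,7],"delta_rot":[0,0,0],"grip":0},{"linear":[0,0,0],"delta_rot":[0,0,0],"grip":0},{"linear":[0,0,0],"delta_rot":[0,0,0],"grip":0}]' 60 && python3 -m jog '[{"linear":[0,0,0],"delta_rot":[0,0,0],"grip":1},{"linear":[0,0,0],"delta_rot":[0,0,0],"grip":1},{"linear":[0,0,0],"delta_rot":[0,0,0],"grip":1},{"linear":[0,0,0],"delta_rot":[0,0,0],"grip":1},{"linear":[0,0,0],"delta_rot":[0,0,0],"grip":1},{"linear":[0,0,0],"delta_rot":[0,0,0],"grip":1},{"linear":[0,0,0],"delta_rot":[0,0,0],"grip":1},{"linear":[0,0,0],"delta_rot":[0,0,0],"grip":1},{"linear":[0,0,0],"delta_rot":[0,0,0],"grip":1},{"linear":[0,0,0],"delta_rot":[0,0,0],"grip":1}]' 60; python3 -c "
from h import *
s=get_state(); print(s['moment'],heading())"
```

```text
time: 3.9
position: [496.3, -306.1, 85.9]
tool_rot: [[0.982, 0.188, 0.0], [0.188, -0.982, -0.0], [0.0, 0.0, -1.0]]
force: [0.2, -0.3, -0.1]
gripper_width: 85.6
finger_force: 0.0
time: 4.73
position: [496.2, -307.9, 86.6]
tool_rot: [[0.982, 0.186, 0.002], [0.186, -0.982, -0.002], [0.002, 0.002, -1.0]]
force: [-0.6, -4.5, 6.6]
gripper_width: 29.0
finger_force: 61.2
[-1.78151327  0.24280442  0.06814874] 10.745699888676704
```

```bash
python3 -m jog '[{"linear":[0,1,0],"delta_rot":[0,0,0],"grip":0},{"linear":[0,0,0],"delta_rot":[0,0,0],"grip":0},{"linear":[0,0,0],"delta_rot":[0,0,0],"grip":0},{"linear":[0,0,0],"delta_rot":[0,0,0],"grip":0},{"linear":[0,0,0],"delta_rot":[0,0,0],"grip":0},{"linear":[0,0,0],"delta_rot":[0,0,0],"grip":0},{"linear":[0,0,-30],"delta_rot":[0,0,0],"grip":0},{"linear":[0,0,-25],"delta_rot":[0,0,0],"grip":0},{"linear":[0,0,0],"delta_rot":[0,0,0.11],"grip":0},{"linear":[0,0,0],"delta_rot":[0,0,0.12],"grip":0}]' && python3 -m jog '[{"linear":[0,0,0],"delta_rot":[0,0,0.122],"grip":0},{"linear":[0,0,0],"delta_rot":[0,0,0.122],"grip":0},{"linear":[0,0,0],"delta_rot":[0,0,0.122],"grip":0},{"linear":[0,0,0],"delta_rot":[0,0,0.122],"grip":0},{"linear":[0,0,0],"delta_rot":[0,0,0.122],"grip":0},{"linear":[0,0,0],"delta_rot":[0,0,0.122],"grip":0},{"linear":[0,0,0],"delta_rot":[0,0,0.122],"grip":0},{"linear":[0,0,0],"delta_rot":[0,0,0.122],"grip":0},{"linear":[0,0,0],"delta_rot":[0,0,0.122],"grip":0},{"linear":[0,0,0],"delta_rot":[0,0,0.122],"grip":0}]' && python3 -m jog '[{"linear":[0,0,0],"delta_rot":[0,0,0.12],"grip":0},{"linear":[0,0,0],"delta_rot":[0,0,0],"grip":0},{"linear":[0,0,0],"delta_rot":[0,0,0],"grip":0}]'; python3 -c "
from h import *
to(495.5,-309,86,-79.4)"
```

```text
time: 5.57
position: [496.6, -307.9, 142.2]
tool_rot: [[0.999, -0.047, 0.003], [-0.047, -0.999, -0.001], [0.003, 0.001, -1.0]]
force: [0.6, 1.3, 0.1]
gripper_width: 85.3
finger_force: 0.0
time: 6.4
position: [495.5, -307.6, 140.2]
tool_rot: [[0.297, -0.955, -0.0], [-0.955, -0.297, 0.0], [-0.0, 0.0, -1.0]]
force: [-0.3, 0.3, -0.7]
gripper_width: 85.3
finger_force: 0.0
time: 6.65
position: [495.5, -307.6, 140.2]
tool_rot: [[0.191, -0.982, -0.0], [-0.982, -0.191, 0.0], [-0.0, 0.0, -1.0]]
force: [0.5, 0.3, 0.0]
gripper_width: 85.6
finger_force: 0.0
shift tool [1.4 0.2 54.2] turn [0.000 0.000 0.007] h=-79.01 j6=24
```

```bash
python3 -m jog '[{"linear":[1,0,30],"delta_rot":[0,0,0.005],"grip":0},{"linear":[0,0,24],"delta_rot":[0,0,0],"grip":0},{"linear":[0,0,0],"delta_rot":[0,0,0],"grip":1},{"linear":[0,0,0],"delta_rot":[0,0,0],"grip":1},{"linear":[0,0,0],"delta_rot":[0,0,0],"grip":1},{"linear":[0,0,0],"delta_rot":[0,0,0],"grip":1},{"linear":[0,0,0],"delta_rot":[0,0,0],"grip":1},{"linear":[0,0,0],"delta_rot":[0,0,0],"grip":1},{"linear":[0,0,0],"delta_rot":[0,0,0],"grip":1}]' 60 ; python3 -c "
from h import *
s=get_state(); print(s['position'],s['force'],s['moment'],heading())"
```

```text
time: 7.4
position: [496.8, -309.0, 88.1]
tool_rot: [[0.183, -0.983, 0.003], [-0.983, -0.183, -0.001], [0.002, -0.002, -1.0]]
force: [-1.4, 2.2, 7.2]
gripper_width: 28.8
finger_force: 61.6
[ 496.83925813 -309.04730712   88.11997173] [-1.4273337   2.21556653  7.17362247] [0.41641596 0.31396917 0.01155709] -79.45865480181018
```

```bash
python3 -m jog '[{"linear":[0,0,-6],"delta_rot":[0,0,0],"grip":1},{"linear":[0,0,-15],"delta_rot":[0,0,0],"grip":1},{"linear":[0,0,-20],"delta_rot":[0,0,0],"grip":1},{"linear":[0,0,-25],"delta_rot":[0,0,0],"grip":1},{"linear":[0,0,-25],"delta_rot":[0,0,0],"grip":1},{"linear":[0,0,-20],"delta_rot":[0,0,0],"grip":1},{"linear":[0,0,0],"delta_rot":[0,0,0],"grip":1}]' ; python3 -c "
from h import *
s=get_state(); print(s['force'])
to(570,305,200)"
```

```text
time: 7.98
position: [497.5, -309.5, 202.1]
tool_rot: [[0.183, -0.983, 0.006], [-0.983, -0.183, -0.002], [0.003, -0.006, -1.0]]
force: [0.6, -0.3, -3.0]
gripper_width: 28.8
finger_force: 62.0
[ 0.6234963  -0.30210842 -2.99740277]
shift tool [-590.9 -183.5 1.1] h=-79.48 j6=23
```

```bash
python3 -m jog '[{"linear":[-15,-5,0],"delta_rot":[0,0,0],"grip":1},{"linear":[-28,-9,0],"delta_rot":[0,0,0],"grip":1},{"linear":[-36,-11,0],"delta_rot":[0,0,0],"grip":1},{"linear":[-36,-11,0],"delta_rot":[0,0,0],"grip":1},{"linear":[-36,-11,0],"delta_rot":[0,0,0],"grip":1},{"linear":[-36,-11,0],"delta_rot":[0,0,0],"grip":1},{"linear":[-36,-11,0],"delta_rot":[0,0,0],"grip":1},{"linear":[-36,-11,0],"delta_rot":[0,0,0],"grip":1},{"linear":[-36,-11,0],"delta_rot":[0,0,0],"grip":1},{"linear":[-36,-11,0],"delta_rot":[0,0,0],"grip":1}]' >/dev/null && python3 -m jog '[{"linear":[-36,-11,0],"delta_rot":[0,0,0],"grip":1},{"linear":[-36,-11,0],"delta_rot":[0,0,0],"grip":1},{"linear":[-36,-11,0],"delta_rot":[0,0,0],"grip":1},{"linear":[-36,-11,0],"delta_rot":[0,0,0],"grip":1},{"linear":[-36,-11,0],"delta_rot":[0,0,0],"grip":1},{"linear":[-36,-11,0],"delta_rot":[0,0,0],"grip":1},{"linear":[-26,-8,0],"delta_rot":[0,0,0],"grip":1},{"linear":[-15,-5,0],"delta_rot":[0,0,0],"grip":1},{"linear":[0,0,0],"delta_rot":[0,0,0],"grip":1}]'; python3 -c "
from h import *
to(570,305,20)"
```

```text
time: 9.57
position: [566.2, 305.3, 195.5]
tool_rot: [[0.184, -0.983, -0.002], [-0.983, -0.184, -0.001], [0.0, 0.002, -1.0]]
force: [0.3, -0.2, -3.3]
gripper_width: 29.1
finger_force: 61.8
shift tool [0.9 -4.0 175.4] h=-79.38 j6=-35
```

```bash
python3 -m jog '[{"linear":[0,-2,20],"delta_rot":[0,0,0],"grip":1},{"linear":[0,-2,32],"delta_rot":[0,0,0],"grip":1},{"linear":[0,0,36],"delta_rot":[0,0,0],"grip":1},{"linear":[0,0,36],"delta_rot":[0,0,0],"grip":1},{"linear":[0,0,26],"delta_rot":[0,0,0],"grip":1},{"linear":[0,0,14],"delta_rot":[0,0,0],"grip":1},{"linear":[0,0,6],"delta_rot":[0,0,0],"grip":1},{"linear":[0,0,2],"delta_rot":[0,0,0],"grip":1},{"linear":[0,0,2],"delta_rot":[0,0,0],"grip":1},{"linear":[0,0,0],"delta_rot":[0,0,0],"grip":1}]'
```

```text
time: 10.4
position: [571.2, 303.4, 24.2]
tool_rot: [[0.182, -0.983, 0.001], [-0.983, -0.182, 0.001], [-0.001, -0.001, -1.0]]
force: [-0.6, 0.4, -2.7]
gripper_width: 29.0
finger_force: 61.6
```

```bash
python3 -m jog '[{"linear":[0,0,1.5],"delta_rot":[0,0,0],"grip":1},{"linear":[0,0,1.5],"delta_rot":[0,0,0],"grip":1},{"linear":[0,0,1.5],"delta_rot":[0,0,0],"grip":1},{"linear":[0,0,0],"delta_rot":[0,0,0],"grip":1}]'; python3 -m jog '[{"linear":[0,0,1],"delta_rot":[0,0,0],"grip":1},{"linear":[0,0,1],"delta_rot":[0,0,0],"grip":1},{"linear":[0,0,0],"delta_rot":[0,0,0],"grip":1}]'
```

```text
time: 10.73
position: [570.6, 303.2, 19.0]
tool_rot: [[0.182, -0.983, 0.0], [-0.983, -0.182, 0.0], [-0.0, -0.0, -1.0]]
force: [-1.0, -0.0, -2.9]
gripper_width: 29.3
finger_force: 61.6
time: 10.98
position: [570.8, 303.3, 18.1]
tool_rot: [[0.182, -0.983, 0.001], [-0.983, -0.182, 0.0], [-0.0, -0.001, -1.0]]
force: [-5.5, -1.3, 7.6]
gripper_width: 29.0
finger_force: 62.9
```

```bash
python3 -m jog '[{"linear":[0,0,-1],"delta_rot":[0,0,0],"grip":0},{"linear":[0,0,0],"delta_rot":[0,0,0],"grip":0},{"linear":[0,0,0],"delta_rot":[0,0,0],"grip":0},{"linear":[0,0,0],"delta_rot":[0,0,0],"grip":0},{"linear":[0,0,0],"delta_rot":[0,0,0],"grip":0},{"linear":[0,0,-15],"delta_rot":[0,0,0],"grip":0},{"linear":[0,0,-30],"delta_rot":[0,0,0],"grip":0},{"linear":[0,0,-40],"delta_rot":[0,0,0],"grip":0},{"linear":[0,0,-40],"delta_rot":[0,0,0],"grip":0},{"linear":[0,0,0],"delta_rot":[0,0,0],"grip":0}]'; python3 -c "
from h import *
to(609,57,140,-99)
f=shot('scene'); g=shot('top')
car=lambda a: poly(230,[(0,0,74,74,255),(0,0,220,16,255),(0,0,16,220,255)],a)
print('carrier',fit([f,g],609,56,8,car,300,np.arange(-20,10,.5)))
"
```

```text
time: 11.82
position: [574.6, 305.7, 151.9]
tool_rot: [[0.184, -0.983, 0.011], [-0.983, -0.184, 0.007], [-0.005, -0.012, -1.0]]
force: [1.6, 0.8, 1.0]
gripper_width: 85.2
finger_force: 0.0
shift tool [250.9 12.0 10.5] turn [-0.011 0.007 0.342] h=-79.42 j6=-35
carrier [array([  0.79, 610.  ,  58.  ,  -9.5 ]), array([  0.79, 608.  ,  56.  ,  -8.5 ])]
```

```bash
python3 -m jog '[{"linear":[16,1,0],"delta_rot":[0,0,0],"grip":0},{"linear":[32,1.5,0],"delta_rot":[0,0,0],"grip":0},{"linear":[36,1.5,0],"delta_rot":[0,0,0],"grip":0},{"linear":[36,2,0],"delta_rot":[0,0,0],"grip":0},{"linear":[36,2,0],"delta_rot":[0,0,0],"grip":0},{"linear":[36,2,0],"delta_rot":[0,0,0],"grip":0},{"linear":[34,2,0],"delta_rot":[0,0,0.11],"grip":0},{"linear":[24,0,0],"delta_rot":[0,0,0.12],"grip":0},{"linear":[0,0,0],"delta_rot":[0,0,0.112],"grip":0},{"linear":[0,0,0],"delta_rot":[0,0,0],"grip":0}]'; python3 -c "
from h import *
to(609,57,18,-99)
"
```

```text
time: 12.75
position: [600.7, 52.4, 141.2]
tool_rot: [[-0.166, -0.986, -0.003], [-0.986, 0.166, -0.001], [0.001, 0.003, -1.0]]
force: [0.8, 0.3, -0.0]
gripper_width: 85.4
finger_force: 0.0
shift tool [-6.1 -7.7 123.2] turn [0.003 -0.001 -0.010] h=-99.57 j6=-33
```

```bash
python3 -m jog '[{"linear":[-6,-8,25],"delta_rot":[0,0,-0.01],"grip":0},{"linear":[0,0,35],"delta_rot":[0,0,0],"grip":0},{"linear":[0,0,30],"delta_rot":[0,0,0],"grip":0},{"linear":[0,0,22],"delta_rot":[0,0,0],"grip":0},{"linear":[0,0,10],"delta_rot":[0,0,0],"grip":0},{"linear":[0,0,2],"delta_rot":[0,0,0],"grip":1},{"linear":[0,0,0],"delta_rot":[0,0,0],"grip":1},{"linear":[0,0,0],"delta_rot":[0,0,0],"grip":1},{"linear":[0,0,0],"delta_rot":[0,0,0],"grip":1},{"linear":[0,0,0],"delta_rot":[0,0,0],"grip":1}]' 60;python3 -m jog '[{"linear":[0,0,0],"delta_rot":[0,0,0],"grip":1},{"linear":[0,0,0],"delta_rot":[0,0,0],"grip":1},{"linear":[0,0,0],"delta_rot":[0,0,0],"grip":1}]' 60; python3 -c "
from h import *
print(get_state()['moment']);to(609,57,18,-99)
"
```

```text
time: 13.58
position: [611.5, 60.0, 20.7]
tool_rot: [[-0.148, -0.989, 0.002], [-0.989, 0.148, 0.001], [-0.001, -0.002, -1.0]]
force: [-4.6, -0.7, 0.0]
gripper_width: 29.0
finger_force: 62.2
time: 13.83
position: [611.5, 59.9, 20.6]
tool_rot: [[-0.148, -0.989, 0.003], [-0.989, 0.148, 0.001], [-0.001, -0.002, -1.0]]
force: [-1.4, 1.5, 6.6]
gripper_width: 28.9
finger_force: 63.5
[ 0.5005438   0.77738595 -0.04830597]
shift tool [3.3 2.0 2.6] turn [-0.002 0.001 0.009] h=-98.50 j6=-32
```

```bash
python3 -m jog '[{"linear":[0,0,0],"delta_rot":[0,0,0],"grip":0},{"linear":[0,0,0],"delta_rot":[0,0,0],"grip":0},{"linear":[0,0,0],"delta_rot":[0,0,0],"grip":0},{"linear":[0,0,0],"delta_rot":[0,0,0],"grip":0},{"linear":[0,0,0],"delta_rot":[0,0,0],"grip":0},{"linear":[0,0,-20],"delta_rot":[0,0,0],"grip":0},{"linear":[0,0,-5],"delta_rot":[0,0,0.11],"grip":0},{"linear":[0,0,0],"delta_rot":[0,0,0.122],"grip":0},{"linear":[0,0,0],"delta_rot":[0,0,0.122],"grip":0},{"linear":[0,0,0],"delta_rot":[0,0,0.122],"grip":0}]' && python3 -m jog '[{"linear":[0,0,0],"delta_rot":[0,0,0.122],"grip":0},{"linear":[0,0,0],"delta_rot":[0,0,0.122],"grip":0},{"linear":[0,0,0],"delta_rot":[0,0,0.122],"grip":0},{"linear":[0,0,0],"delta_rot":[0,0,0.122],"grip":0},{"linear":[0,0,0],"delta_rot":[0,0,0.122],"grip":0},{"linear":[0,0,0],"delta_rot":[0,0,0.122],"grip":0},{"linear":[0,0,0],"delta_rot":[0,0,0.122],"grip":0},{"linear":[0,0,0],"delta_rot":[0,0,0.122],"grip":0},{"linear":[0,0,0],"delta_rot":[0,0,0.119],"grip":0},{"linear":[0,0,0],"delta_rot":[0,0,0],"grip":0}]'; python3 -c "
from h import *
to(611.5,60,20,171.5)
"
```

```text
time: 14.67
position: [610.6, 59.5, 43.9]
tool_rot: [[-0.59, -0.807, 0.0], [-0.807, 0.59, 0.0], [-0.0, -0.0, -1.0]]
force: [-0.1, -0.0, -0.2]
gripper_width: 85.8
finger_force: 0.0
time: 15.5
position: [610.5, 59.4, 43.7]
tool_rot: [[-0.988, 0.154, -0.0], [0.154, 0.988, -0.0], [0.0, -0.0, -1.0]]
force: [0.9, -0.5, 0.2]
gripper_width: 85.6
finger_force: 0.0
shift tool [-0.9 0.7 23.7] turn [-0.000 -0.000 -0.006] h=171.13 j6=-123
```

```bash
python3 -m jog '[{"linear":[0,-1,20],"delta_rot":[0,0,0],"grip":0},{"linear":[0,0,5],"delta_rot":[0,0,0],"grip":0},{"linear":[0,0,0],"delta_rot":[0,0,0],"grip":1},{"linear":[0,0,0],"delta_rot":[0,0,0],"grip":1},{"linear":[0,0,0],"delta_rot":[0,0,0],"grip":1},{"linear":[0,0,0],"delta_rot":[0,0,0],"grip":1},{"linear":[0,0,0],"delta_rot":[0,0,0],"grip":1},{"linear":[0,0,0],"delta_rot":[0,0,0],"grip":1},{"linear":[0,0,0],"delta_rot":[0,0,0],"grip":1}]' 80; python3 -m jog '[{"linear":[0,0,-5],"delta_rot":[0,0,0],"grip":1},{"linear":[0,0,-15],"delta_rot":[0,0,0],"grip":1},{"linear":[0,0,-30],"delta_rot":[0,0,0],"grip":1},{"linear":[0,0,-36],"delta_rot":[0,0,0],"grip":1},{"linear":[0,0,-36],"delta_rot":[0,0,0],"grip":1},{"linear":[0,0,-32],"delta_rot":[0,0,0],"grip":1},{"linear":[0,0,-20],"delta_rot":[0,0,0],"grip":1},{"linear":[0,0,-10],"delta_rot":[0,0,0],"grip":1},{"linear":[0,0,0],"delta_rot":[0,0,0],"grip":1}]' 80; python3 -c "
from h import *
to(497,-309,205,-79.3)
print(get_state()['moment'])
"
```

```text
time: 16.25
position: [611.0, 58.6, 19.9]
tool_rot: [[-0.989, 0.148, 0.001], [0.148, 0.989, 0.0], [-0.001, 0.0, -1.0]]
force: [-1.1, -0.4, 5.7]
gripper_width: 28.7
finger_force: 80.7
time: 17.0
position: [611.0, 58.8, 204.9]
tool_rot: [[-0.989, 0.149, 0.003], [0.149, 0.989, 0.001], [-0.003, 0.002, -1.0]]
force: [1.0, -0.0, -4.5]
gripper_width: 28.6
finger_force: 79.8
shift tool [58.1 -380.7 -1.0] turn [-0.001 0.004 -1.907] h=171.46 j6=-122
[-0.01126952 -0.0566444  -0.01384405]
```

```bash
python3 -m jog '[{"linear":[3,-15,0],"delta_rot":[0,0,0],"grip":1},{"linear":[4,-28,0],"delta_rot":[0,0,0],"grip":1},{"linear":[5.5,-36,0],"delta_rot":[0,0,0],"grip":1},{"linear":[5.5,-36,0],"delta_rot":[0,0,0],"grip":1},{"linear":[5.5,-36,0],"delta_rot":[0,0,0],"grip":1},{"linear":[5.5,-36,0],"delta_rot":[0,0,0],"grip":1},{"linear":[5.5,-36,0],"delta_rot":[0,0,0],"grip":1},{"linear":[5.5,-36,0],"delta_rot":[0,0,0],"grip":1},{"linear":[5.5,-36,0],"delta_rot":[0,0,0],"grip":1},{"linear":[5.5,-36,0],"delta_rot":[0,0,0],"grip":1}]' >/dev/null;  python3 -m jog '[{"linear":[5.5,-32,0],"delta_rot":[0,0,0],"grip":1},{"linear":[2,-18,0],"delta_rot":[0,0,-0.06],"grip":1},{"linear":[0,0,0],"delta_rot":[0,0,-0.12],"grip":1},{"linear":[0,0,0],"delta_rot":[0,0,-0.12],"grip":1},{"linear":[0,0,0],"delta_rot":[0,0,-0.12],"grip":1},{"linear":[0,0,0],"delta_rot":[0,0,-0.12],"grip":1},{"linear":[0,0,0],"delta_rot":[0,0,-0.12],"grip":1},{"linear":[0,0,0],"delta_rot":[0,0,-0.12],"grip":1},{"linear":[0,0,0],"delta_rot":[0,0,-0.12],"grip":1},{"linear":[0,0,0],"delta_rot":[0,0,-0.12],"grip":1}]' >/dev/null; python3 -m jog '[{"linear":[0,0,0],"delta_rot":[0,0,-0.12],"grip":1},{"linear":[0,0,0],"delta_rot":[0,0,-0.12],"grip":1},{"linear":[0,0,0],"delta_rot":[0,0,-0.12],"grip":1},{"linear":[0,0,0],"delta_rot":[0,0,-0.12],"grip":1},{"linear":[0,0,0],"delta_rot":[0,0,-0.12],"grip":1},{"linear":[0,0,0],"delta_rot":[0,0,-0.12],"grip":1},{"linear":[0,0,0],"delta_rot":[0,0,-0.09],"grip":1},{"linear":[0,0,0],"delta_rot":[0,0,0],"grip":1},{"linear":[0,0,0],"delta_rot":[0,0,0],"grip":1}]';python3 -c "
from h import *
to(496.5,-309,160,-79.4)
f=shot('scene'); g=shot('top')
for n,F in(('scene',f),('top',g)):
    print(n, fit([F],494,-309,60,lambda a: poly(330,[(0,128.5,190,67,130),(0,0,190,190,255)],a),400,np.arange(5,18,.5)))
cv2.imwrite('pics/m1.png',np.hstack([rect(k,497,-309,193,200,200,2) for k in (f,g)]))
"
```

```text
time: 19.42
position: [494.7, -309.3, 200.6]
tool_rot: [[0.106, -0.994, -0.003], [-0.994, -0.106, 0.001], [-0.002, 0.003, -1.0]]
force: [-0.6, -0.1, -4.8]
gripper_width: 28.2
finger_force: 80.1
shift tool [-0.0 -2.0 40.6] turn [0.003 0.002 -0.078] h=-83.90 j6=19
scene [array([   0.84,  494.  , -310.  ,   11.5 ])]
top [array([   0.83,  491.  , -311.  ,   10.  ])]
```

View pics/m1.png

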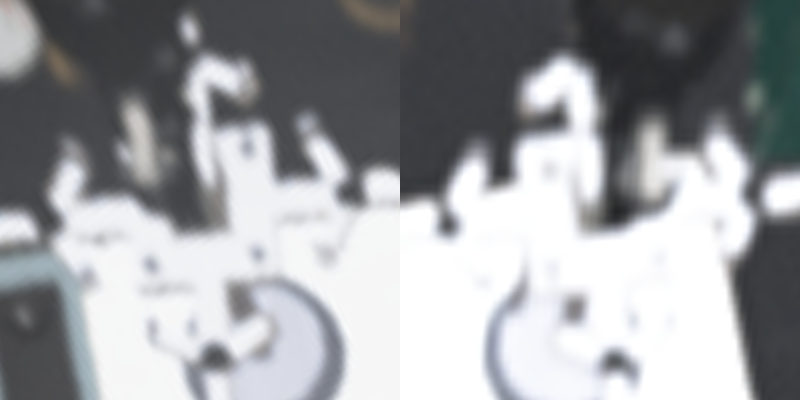

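```bash
python3 -m jog '[{"linear":[0,-2,0],"delta_rot":[0,0,-0.078],"grip":1},{"linear":[0,0,15],"delta_rot":[0,0,0],"grip":1},{"linear":[0,0,15],"delta_rot":[0,0,0],"grip":1},{"linear":[0,0,6],"delta_rot":[0,0,0],"grip":1},{"linear":[0,0,0],"delta_rot":[0,0,0],"grip":1}]';python3 -c "
from h import *
to(496.8,-309,155,-79.4)
"
```

```text
time: 19.93
position: [496.6, -308.9, 164.8]
tool_rot: [[0.185, -0.983, -0.004], [-0.983, -0.185, 0.001], [-0.002, 0.003, -1.0]]
force: [-0.4, -0.5, -4.6]
gripper_width: 28.8
finger_force: 80.0
shift tool [0.1 -0.2 9.8] turn [0.003 0.002 0.001] h=-79.33 j6=23
```

```bash
python3 -m jog '[{"linear":[0,0,4],"delta_rot":[0.003,0.002,0],"grip":1},{"linear":[0,0,4],"delta_rot":[0,0,0],"grip":1},{"linear":[0,0,4],"delta_rot":[0,0,0],"grip":1},{"linear":[0,0,0],"delta_rot":[0,0,0],"grip":1}]'; python3 -m jog '[{"linear":[0,0,3],"delta_rot":[0,0,0],"grip":1},{"linear":[0,0,3],"delta_rot":[0,0,0],"grip":1},{"linear":[0,0,3],"delta_rot":[0,0,0],"grip":1},{"linear":[0,0,0],"delta_rot":[0,0,0],"grip":1}]';python3 -c "
from h import *
print(get_state()['moment'])"
```

```text
time: 20.27
position: [497.6, -309.2, 154.3]
tool_rot: [[0.187, -0.982, 0.003], [-0.982, -0.187, -0.001], [0.002, -0.003, -1.0]]
force: [0.6, 0.1, -5.0]
gripper_width: 28.5
finger_force: 80.0
time: 20.6
position: [497.6, -309.2, 145.0]
tool_rot: [[0.187, -0.982, 0.002], [-0.982, -0.187, -0.001], [0.001, -0.002, -1.0]]
force: [-0.1, -0.6, -5.5]
gripper_width: 28.6
finger_force: 80.2
[-0.00419466  0.03021725 -0.03516162]
```

```bash
python3 -m jog '[{"linear":[0,0,3],"delta_rot":[0,0,0],"grip":1},{"linear":[0,0,4],"delta_rot":[0,0,0],"grip":1},{"linear":[0,0,4],"delta_rot":[0,0,0],"grip":1},{"linear":[0,0,0],"delta_rot":[0,0,0],"grip":1}]'; python3 -m jog '[{"linear":[0,0,8],"delta_rot":[0,0,0],"grip":1},{"linear":[0,0,8],"delta_rot":[0,0,0],"grip":1},{"linear":[0,0,8],"delta_rot":[0,0,0],"grip":1},{"linear":[0,0,8],"delta_rot":[0,0,0],"grip":1},{"linear":[0,0,5],"delta_rot":[0,0,0],"grip":1},{"linear":[0,0,0],"delta_rot":[0,0,0],"grip":1}]';python3 -m jog '[{"linear":[0,0,3],"delta_rot":[0,0,0],"grip":1},{"linear":[0,0,2],"delta_rot":[0,0,0],"grip":1},{"linear":[0,0,0],"delta_rot":[0,0,0],"grip":1}]'; python3 -c "
from h import *
print(get_state()['moment'])"
```

```text
time: 20.93
position: [497.6, -309.2, 133.7]
tool_rot: [[0.187, -0.982, 0.002], [-0.982, -0.187, -0.001], [0.001, -0.002, -1.0]]
force: [-1.3, -0.1, -6.2]
gripper_width: 28.6
finger_force: 80.1
time: 21.43
position: [497.7, -309.1, 96.0]
tool_rot: [[0.187, -0.982, 0.002], [-0.982, -0.187, -0.001], [0.001, -0.002, -1.0]]
force: [-2.9, -0.3, -6.5]
gripper_width: 28.4
finger_force: 79.9
time: 21.68
position: [497.8, -309.4, 92.4]
tool_rot: [[0.187, -0.982, 0.003], [-0.982, -0.187, -0.001], [0.002, -0.002, -1.0]]
force: [-4.2, -1.5, -7.7]
gripper_width: 28.6
finger_force: 80.0
[-0.7348208   1.45306624  0.00946214]
```

```bash
python3 -m jog '[{"linear":[0,0.8,1],"delta_rot":[0,0,0],"grip":1},{"linear":[0,0,1],"delta_rot":[0,0,0],"grip":1},{"linear":[0,0,0],"delta_rot":[0,0,0],"grip":1}]';python3 -m jog '[{"linear":[0,0,1],"delta_rot":[0,0,0],"grip":1},{"linear":[0,0,0],"delta_rot":[0,0,0],"grip":1}]'
```

```text
time: 21.93
position: [497.7, -309.7, 91.0]
tool_rot: [[0.187, -0.982, 0.004], [-0.982, -0.187, -0.002], [0.002, -0.004, -1.0]]
force: [-3.2, -1.1, -4.5]
gripper_width: 28.3
finger_force: 80.3
time: 22.1
position: [497.7, -309.7, 89.9]
tool_rot: [[0.187, -0.982, 0.004], [-0.982, -0.187, -0.002], [0.002, -0.004, -1.0]]
force: [-1.7, -1.2, -3.7]
gripper_width: 28.8
finger_force: 80.3
```

```bash
python3 -m jog '[{"linear":[0,0.3,1],"delta_rot":[0,0,0],"grip":1},{"linear":[0,0,0],"delta_rot":[0,0,0],"grip":1}]';python3 -m jog '[{"linear":[0,0,0.5],"delta_rot":[0,0,0],"grip":1},{"linear":[0,0,0],"delta_rot":[0,0,0],"grip":0},{"linear":[0,0,0],"delta_rot":[0,0,0],"grip":0},{"linear":[0,0,0],"delta_rot":[0,0,0],"grip":0},{"linear":[0,0,0],"delta_rot":[0,0,0],"grip":0},{"linear":[0,0,0],"delta_rot":[0,0,0],"grip":0},{"linear":[0,0,-5],"delta_rot":[0,0,0],"grip":0},{"linear":[0,0,0],"delta_rot":[0,0,0],"grip":0}]'; python3 -c "
from h import *
print(get_state()['moment'])"
```

```text
time: 22.27
position: [497.8, -309.8, 89.6]
tool_rot: [[0.187, -0.982, 0.005], [-0.982, -0.187, -0.002], [0.003, -0.004, -1.0]]
force: [-2.4, 0.8, 2.4]
gripper_width: 28.4
finger_force: 81.0
time: 22.93
position: [497.6, -309.9, 94.2]
tool_rot: [[0.187, -0.982, 0.004], [-0.982, -0.187, -0.002], [0.003, -0.004, -1.0]]
force: [0.8, -0.8, -0.2]
gripper_width: 85.6
finger_force: 0.0
[-0.0219084  -0.02415801 -0.01742245]
```

```bash
python3 -m jog '[{"linear":[0,0,-25],"delta_rot":[0,0,0],"grip":0},{"linear":[0,0,-36],"delta_rot":[0,0,0],"grip":0},{"linear":[0,0,-36],"delta_rot":[0,0,0],"grip":0},{"linear":[0,0,-10],"delta_rot":[0,0,0],"grip":0},{"linear":[-36,-11,0],"delta_rot":[0,0,0],"grip":0},{"linear":[-36,-11,0],"delta_rot":[0,0,0],"grip":0},{"linear":[-36,-11,0],"delta_rot":[0,0,0],"grip":0},{"linear":[-36,-11,0],"delta_rot":[0,0,0],"grip":0},{"linear":[-36,-11,0],"delta_rot":[0,0,0],"grip":0},{"linear":[-36,-11,0],"delta_rot":[0,0,0],"grip":0}]'; python3 -c "
from h import *
f=shot('scene'); g=shot('top')
for n,F in(('scene',f),('top',g)):
    P=cloud(F); m=((P[...,2]>28)&(P[...,2]<40)&(P[...,0]>300)&(P[...,0]<780)&(P[...,1]>-50)&(P[...,1]<700)).astype(np.uint8)
    k,l,s,c=cv2.connectedComponentsWithStats(m)
    for i in range(1,k):
        if s[i,4]>25: q=P[l==i]; print(n,s[i,4],((q.max(0)+q.min(0))/2).round(1),np.ptp(q,axis=0).round(),F['frame'][l==i].mean(0).round())
    m=(np.hypot(P[...,0]-497,P[...,1]+309)<40)&(P[...,2]>105)&(P[...,2]<119); print('col',m.sum(),np.median(P[m],0).round(1))
A=[rect(f,497,-309,78,250,187,1.6),rect(g,497,-309,78,250,187,1.6),rect(f,480,250,34,500,374,.8),rect(g,480,250,34,500,374,.8)]
cv2.imwrite('pics/m2.png',np.vstack([np.hstack(A[:2]),np.hstack(A[2:])]))
"
```

```text
time: 23.77
position: [521.2, -83.3, 200.5]
tool_rot: [[0.187, -0.982, 0.004], [-0.982, -0.187, -0.001], [0.002, -0.004, -1.0]]
force: [0.6, 0.1, 0.1]
gripper_width: 85.2
finger_force: 0.0
scene 124 [488.4 420.   33.6] [58. 63. 11.] [240. 240. 240.]
scene 27 [569.6 298.7  33.6] [39. 31. 11.] [151. 150. 152.]
scene 146 [433.9 204.5  33. ] [56. 57. 10.] [240. 240. 240.]
col 64 [ 492.5 -311.3  113. ]
col 44 [ 492.1 -304.1  113.6]
```

View pics/m2.png

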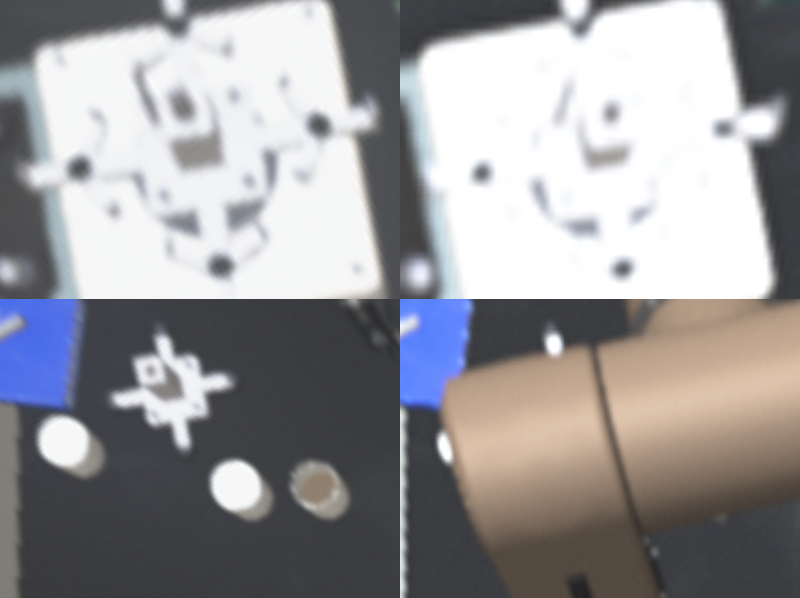

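Carrier is home: the four dark seat pads at (80,167), (320,125), (220,267) and (178,20) lie symmetrically round the shaft at yaw about 10.3°, and its column top reads z≈113. Both closed tins are unmoved, at the lower left (65,443) and (237,487).

```bash
python3 -c "
from h import *
to(433.5,204.5,130,-79.5)"
```

```text
shift tool [-297.1 32.7 70.0] turn [-0.005 -0.002 0.009] h=-78.97 j6=-2
```

```bash
python3 -m jog '[{"linear":[-20,2,0],"delta_rot":[-0.005,-0.002,0.009],"grip":0},{"linear":[-36,4,0],"delta_rot":[0,0,0],"grip":0},{"linear":[-36,4,0],"delta_rot":[0,0,0],"grip":0},{"linear":[-36,4,0],"delta_rot":[0,0,0],"grip":0},{"linear":[-36,4,0],"delta_rot":[0,0,0],"grip":0},{"linear":[-36,4,0],"delta_rot":[0,0,0],"grip":0},{"linear":[-36,4,20],"delta_rot":[0,0,0],"grip":0},{"linear":[-36,4,25],"delta_rot":[0,0,0],"grip":0},{"linear":[-25,3,25],"delta_rot":[0,0,0],"grip":0},{"linear":[0,0,0],"delta_rot":[0,0,0],"grip":0}]'; python3 -c "
from h import *
to(433.5,204.5,15,-79.5)"
```

```text
time: 24.7
position: [433.6, 201.2, 127.8]
tool_rot: [[0.18, -0.984, -0.006], [-0.984, -0.18, -0.003], [0.002, 0.006, -1.0]]
force: [-0.6, -0.1, -1.2]
gripper_width: 85.4
finger_force: 0.0
shift tool [-3.4 -1.2 112.7] turn [0.006 -0.002 -0.002] h=-79.62 j6=-38
```

```bash
python3 -m jog '[{"linear":[-3.4,-0.5,25],"delta_rot":[0.003,0,0],"grip":0},{"linear":[0,0,32],"delta_rot":[0,0,0],"grip":0},{"linear":[0,0,28],"delta_rot":[0,0,0],"grip":0},{"linear":[0,0,18],"delta_rot":[0,0,0],"grip":0},{"linear":[0,0,10],"delta_rot":[0,0,0],"grip":0},{"linear":[0,0,0],"delta_rot":[0,0,0],"grip":1},{"linear":[0,0,0],"delta_rot":[0,0,0],"grip":1},{"linear":[0,0,0],"delta_rot":[0,0,0],"grip":1},{"linear":[0,0,0],"delta_rot":[0,0,0],"grip":1},{"linear":[0,0,0],"delta_rot":[0,0,0],"grip":1}]' 35; python3 -m jog '[{"linear":[0,0,0],"delta_rot":[0,0,0],"grip":1},{"linear":[0,0,0],"delta_rot":[0,0,0],"grip":1},{"linear":[0,0,-2],"delta_rot":[0,0,0],"grip":1},{"linear":[0,0,-10],"delta_rot":[0,0,0],"grip":1},{"linear":[0,0,-25],"delta_rot":[0,0,0],"grip":1},{"linear":[0,0,-36],"delta_rot":[0,0,0],"grip":1},{"linear":[0,0,-36],"delta_rot":[0,0,0],"grip":1},{"linear":[0,0,-36],"delta_rot":[0,0,0],"grip":1},{"linear":[0,0,-28],"delta_rot":[0,0,0],"grip":1},{"linear":[0,0,0],"delta_rot":[0,0,0],"grip":1}]'; python3 -c "
from h import *
to(511.3,-384.2,190,-79.6)
f=shot('scene');P=cloud(f); x,y,z=get_state()['position']
m=(np.hypot(P[...,0]-x,P[...,1]-y)<45)&(abs(P[...,2]-z-18)<9)&(f['frame'].min(2)>200); q=P[m]; print(m.sum(),((q.max(0)+q.min(0))/2).round(1),np.ptp(q,axis=0).round(1),x,y,z)"
```

```text
time: 25.53
position: [436.6, 203.3, 19.4]
tool_rot: [[0.178, -0.984, 0.002], [-0.984, -0.178, 0.002], [-0.001, -0.003, -1.0]]
force: [0.4, 0.7, -1.0]
gripper_width: 56.4
finger_force: 37.3
time: 26.37
position: [438.3, 204.8, 197.7]
tool_rot: [[0.179, -0.984, 0.009], [-0.984, -0.179, 0.007], [-0.005, -0.01, -1.0]]
force: [0.1, 1.0, -0.8]
gripper_width: 56.3
finger_force: 37.8
shift tool [592.5 33.7 4.5] turn [-0.010 0.005 -0.001] h=-79.68 j6=-38
108 [442.1 202.6 211.8] [51.6 46.6 11.9] 437.02589056910006 204.10466622935323 194.713140326039
```

```bash
python3 -m jog '[{"linear":[15,1,0],"delta_rot":[0,0,0],"grip":1},{"linear":[28,2,0],"delta_rot":[0,0,0],"grip":1},{"linear":[36,2,0],"delta_rot":[0,0,0],"grip":1},{"linear":[36,2,0],"delta_rot":[0,0,0],"grip":1},{"linear":[36,2,0],"delta_rot":[0,0,0],"grip":1},{"linear":[36,2,0],"delta_rot":[0,0,0],"grip":1},{"linear":[36,2,0],"delta_rot":[0,0,0],"grip":1},{"linear":[36,2,0],"delta_rot":[0,0,0],"grip":1},{"linear":[36,2,0],"delta_rot":[0,0,0],"grip":1},{"linear":[36,2,0],"delta_rot":[0,0,0],"grip":1}]' >/dev/null; python3 -m jog '[{"linear":[36,2,0],"delta_rot":[0,0,0],"grip":1},{"linear":[36,2,0],"delta_rot":[0,0,0],"grip":1},{"linear":[36,2,0],"delta_rot":[0,0,0],"grip":1},{"linear":[36,2,0],"delta_rot":[0,0,0],"grip":1},{"linear":[36,2,0],"delta_rot":[0,0,0],"grip":1},{"linear":[36,2,0],"delta_rot":[0,0,0],"grip":1},{"linear":[30,2,0],"delta_rot":[0,0,0],"grip":1},{"linear":[16,1,0],"delta_rot":[0,0,0],"grip":1},{"linear":[0,0,0],"delta_rot":[0,0,0],"grip":1},{"linear":[0,0,0],"delta_rot":[0,0,0],"grip":1}]'; python3 -c "
from h import *
to(511.3,-384.2,120,-79.6)"
```

```text
time: 28.08
position: [506.9, -387.1, 189.2]
tool_rot: [[0.176, -0.984, -0.002], [-0.984, -0.176, 0.002], [-0.002, 0.001, -1.0]]
force: [-0.4, 0.1, -1.9]
gripper_width: 56.5
finger_force: 37.8
shift tool [-1.9 -4.9 69.2] turn [0.001 0.002 -0.005] h=-79.87 j6=30
```

```bash
python3 -m jog '[{"linear":[-1.5,-4.5,20],"delta_rot":[0,0,-0.005],"grip":1},{"linear":[0,0,30],"delta_rot":[0,0,0],"grip":1},{"linear":[0,0,20],"delta_rot":[0,0,0],"grip":1},{"linear":[0,0,0],"delta_rot":[0,0,0],"grip":1},{"linear":[0,0,0],"delta_rot":[0,0,0],"grip":1}]'; python3 -c "
from h import *
to(511.3,-384.2,95,-79.6)
f=shot('scene');g=shot('top')
A=[rect(k,505,-350,z,200,150,2) for k in (f,g) for z in (78,134)]
cv2.imwrite('pics/t1.png',np.vstack([np.hstack(A[:2]),np.hstack(A[2:])]))"
```

```text
time: 28.5
position: [511.4, -383.2, 120.5]
tool_rot: [[0.184, -0.983, -0.002], [-0.983, -0.184, 0.001], [-0.002, 0.002, -1.0]]
force: [-0.8, -1.4, -0.3]
gripper_width: 56.1
finger_force: 37.8
shift tool [1.0 0.3 25.5] turn [0.002 0.002 0.004] h=-79.39 j6=30
```

View pics/t1.png

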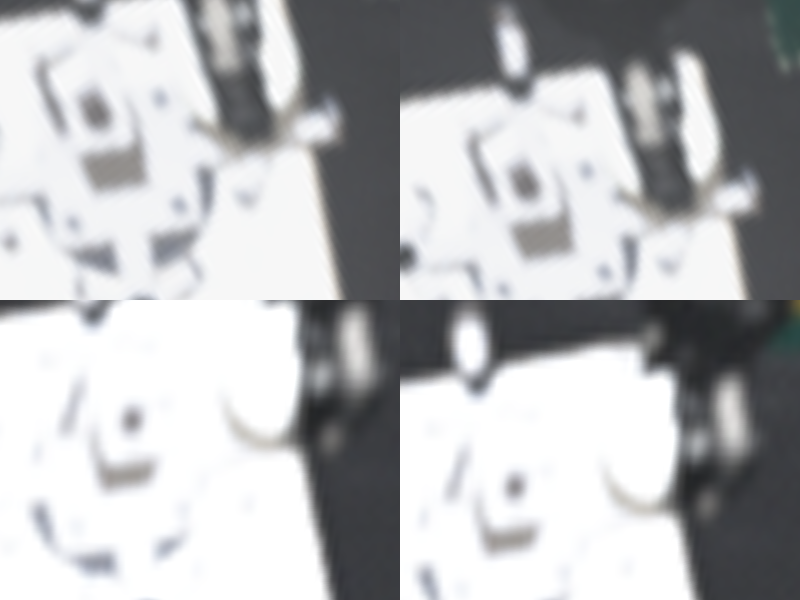

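```bash
python3 -m jog '[{"linear":[0.5,0,10],"delta_rot":[0,0,0.002],"grip":1},{"linear":[0,0,6],"delta_rot":[0,0,0],"grip":1},{"linear":[0,0,0],"delta_rot":[0,0,0],"grip":1}]'; python3 -m jog '[{"linear":[0,0,3],"delta_rot":[0,0,0],"grip":1},{"linear":[0,0,3],"delta_rot":[0,0,0],"grip":1},{"linear":[0,0,0],"delta_rot":[0,0,0],"grip":1}]';python3 -m jog '[{"linear":[0,0,1],"delta_rot":[0,0,0],"grip":1},{"linear":[0,0,1],"delta_rot":[0,0,0],"grip":1},{"linear":[0,0,0],"delta_rot":[0,0,0],"grip":1}]'
```

```text
time: 28.85
position: [511.7, -384.4, 104.3]
tool_rot: [[0.181, -0.984, 0.0], [-0.984, -0.181, 0.001], [-0.001, -0.0, -1.0]]
force: [-0.4, 0.3, -0.8]
gripper_width: 56.4
finger_force: 37.8
time: 29.1
position: [512.0, -384.8, 98.8]
tool_rot: [[0.181, -0.984, 0.0], [-0.984, -0.181, 0.001], [-0.0, -0.001, -1.0]]
force: [0.2, -0.6, -0.3]
gripper_width: 56.6
finger_force: 37.8
time: 29.35
position: [512.2, -384.9, 97.3]
tool_rot: [[0.181, -0.983, 0.001], [-0.983, -0.181, 0.0], [-0.0, -0.001, -1.0]]
force: [0.1, -0.3, -1.2]
gripper_width: 56.3
finger_force: 37.8
```

```bash
python3 -m jog '[{"linear":[0,0,1],"delta_rot":[0,0,0],"grip":1},{"linear":[0,0,0],"delta_rot":[0,0,0],"grip":1}]'; python3 -m jog '[{"linear":[0,0,1],"delta_rot":[0,0,0],"grip":1},{"linear":[0,0,0],"delta_rot":[0,0,0],"grip":1}]';python3 -m jog '[{"linear":[0,0,1],"delta_rot":[0,0,0],"grip":1},{"linear":[0,0,0],"delta_rot":[0,0,0],"grip":1}]'
```

```text
time: 29.52
position: [512.4, -385.1, 96.8]
tool_rot: [[0.181, -0.983, 0.001], [-0.983, -0.181, -0.0], [0.001, -0.001, -1.0]]
force: [-1.6, 0.0, 2.8]
gripper_width: 56.0
finger_force: 38.1
time: 29.68
position: [512.6, -385.5, 96.3]
tool_rot: [[0.181, -0.983, 0.002], [-0.983, -0.181, -0.001], [0.001, -0.002, -1.0]]
force: [-1.6, -1.3, 5.4]
gripper_width: 56.2
finger_force: 38.4
time: 29.85
position: [512.7, -385.7, 96.0]
tool_rot: [[0.182, -0.983, 0.002], [-0.983, -0.182, -0.001], [0.002, -0.002, -1.0]]
force: [-2.8, -0.5, 9.6]
gripper_width: 56.3
finger_force: 38.8
```

```bash
python3 -m jog '[{"linear":[0,0,-2],"delta_rot":[0,0,0],"grip":0.4},{"linear":[0,0,0],"delta_rot":[0,0,0],"grip":0.2},{"linear":[0,0,0],"delta_rot":[0,0,0],"grip":0},{"linear":[0,0,0],"delta_rot":[0,0,0],"grip":0},{"linear":[0,0,0],"delta_rot":[0,0,0],"grip":0},{"linear":[0,0,-15],"delta_rot":[0,0,0],"grip":0},{"linear":[0,0,-30],"delta_rot":[0,0,0],"grip":0},{"linear":[0,0,-36],"delta_rot":[0,0,0],"grip":0},{"linear":[0,0,-20],"delta_rot":[0,0,0],"grip":0}]' >/dev/null; python3 -m jog '[{"linear":[-36,-2,0],"delta_rot":[0,0,0],"grip":0},{"linear":[-36,-2,0],"delta_rot":[0,0,0],"grip":0},{"linear":[-36,-2,0],"delta_rot":[0,0,0],"grip":0},{"linear":[-36,-2,0],"delta_rot":[0,0,0],"grip":0},{"linear":[-36,-2,0],"delta_rot":[0,0,0],"grip":0},{"linear":[-36,-2,0],"delta_rot":[0,0,0],"grip":0},{"linear":[-36,-2,0],"delta_rot":[0,0,0],"grip":0},{"linear":[-36,-2,0],"delta_rot":[0,0,0],"grip":0},{"linear":[-36,-2,0],"delta_rot":[0,0,0],"grip":0},{"linear":[-36,-2,0],"delta_rot":[0,0,0],"grip":0}]'; python3 -c "
from h import *
f=shot('scene');g=shot('top')
for F in (f,g):
    P=cloud(F); m=(np.hypot(P[...,0]-511,P[...,1]+384)<40)&(P[...,2]>100)&(P[...,2]<125); q=P[m]; print(m.sum(),((q.max(0)+q.min(0))/2).round(1),np.ptp(q,axis=0).round(1),np.median(q,0).round(1))
    A=np.c_[q[:,:2]-q[:,:2].mean(0),np.ones(len(q))]; print('tilt',np.linalg.lstsq(A,q[:,2],rcond=None)[0].round(3))
    m=(np.hypot(P[...,0]-488,P[...,1]-420)<80)&(P[...,2]>26)&(P[...,2]<42); q=P[m]; print('A',m.sum(),((q.max(0)+q.min(0))/2).round(1))
A=[rect(k,497,-330,112,250,187,1.6) for k in (f,g)]
cv2.imwrite('pics/t2.png',np.hstack(A))
to(488.5,420,190,-79.6)"
```

```text
time: 31.43
position: [466.1, -25.6, 197.5]
tool_rot: [[0.181, -0.983, 0.001], [-0.983, -0.181, 0.0], [-0.0, -0.001, -1.0]]
force: [0.8, -0.3, -0.5]
gripper_width: 85.5
finger_force: 0.0
239 [ 509.8 -380.4  108.8] [59.5 58.2 17.1] [ 509.4 -381.2  110.2]
tilt [2.60000e-02 2.00000e-03 1.09891e+02]
A 133 [488.8 422.6  32.6]
162 [ 510.3 -381.9  110.6] [66.8 57.1 21. ] [ 508.2 -380.4  110.9]
tilt [-5.00000e-02 -2.50000e-02  1.11155e+02]
A 145 [491.  419.6  33.9]
shift tool [-431.6 -104.0 8.3] turn [-0.002 0.001 0.005] h=-79.30 j6=-11
```

View pics/t2.png

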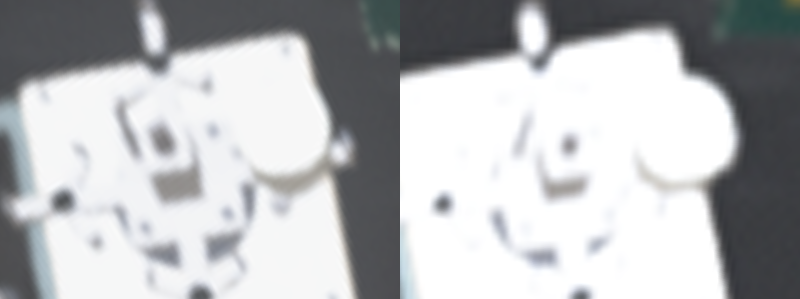

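Tin seated: in the top view it sits level at (688,130) on the −y arm, with its top at z≈111. Now tin A.

```bash
python3 -m jog '[{"linear":[-36,-8.5,0],"delta_rot":[0,0,0],"grip":0},{"linear":[-36,-8.5,0],"delta_rot":[0,0,0],"grip":0},{"linear":[-36,-8.5,0],"delta_rot":[0,0,0],"grip":0},{"linear":[-36,-8.5,0],"delta_rot":[0,0,0],"grip":0},{"linear":[-36,-8.5,0],"delta_rot":[0,0,0],"grip":0},{"linear":[-36,-8.5,0],"delta_rot":[0,0,0],"grip":0},{"linear":[-36,-8.5,0],"delta_rot":[0,0,0],"grip":0},{"linear":[-36,-8.5,0],"delta_rot":[0,0,0],"grip":0},{"linear":[-36,-8.5,0],"delta_rot":[0,0,0],"grip":0},{"linear":[-36,-8.5,0],"delta_rot":[0,0,0],"grip":0}]' >/dev/null; python3 -m jog '[{"linear":[-36,-9,20],"delta_rot":[0,0,0],"grip":0},{"linear":[-25,-8,25],"delta_rot":[0,0,0],"grip":0},{"linear":[-10,-2,20],"delta_rot":[0,0,0],"grip":0},{"linear":[0,0,0],"delta_rot":[0,0,0],"grip":0},{"linear":[0,0,0],"delta_rot":[0,0,0],"grip":0}]'; python3 -c "
from h import *
to(489,420.5,17,-79.6)"
```

```text
time: 32.78
position: [490.5, 414.4, 130.9]
tool_rot: [[0.182, -0.983, -0.001], [-0.983, -0.182, -0.003], [0.003, 0.002, -1.0]]
force: [0.4, -0.5, -0.0]
gripper_width: 85.4
finger_force: 0.0
shift tool [-6.6 0.2 113.9] turn [0.002 -0.003 0.001] h=-79.53 j6=-47
```

```bash
python3 -m jog '[{"linear":[-6,0.5,25],"delta_rot":[0.002,-0.003,0],"grip":0},{"linear":[0,0,32],"delta_rot":[0,0,0],"grip":0},{"linear":[0,0,28],"delta_rot":[0,0,0],"grip":0},{"linear":[0,0,18],"delta_rot":[0,0,0],"grip":0},{"linear":[0,0,9],"delta_rot":[0,0,0],"grip":0},{"linear":[0,0,0],"delta_rot":[0,0,0],"grip":1},{"linear":[0,0,0],"delta_rot":[0,0,0],"grip":1},{"linear":[0,0,0],"delta_rot":[0,0,0],"grip":1},{"linear":[0,0,0],"delta_rot":[0,0,0],"grip":1},{"linear":[0,0,0],"delta_rot":[0,0,0],"grip":1}]' 35; python3 -m jog '[{"linear":[0,0,0],"delta_rot":[0,0,0],"grip":1},{"linear":[0,0,0],"delta_rot":[0,0,0],"grip":1},{"linear":[0,0,-2],"delta_rot":[0,0,0],"grip":1},{"linear":[0,0,-10],"delta_rot":[0,0,0],"grip":1},{"linear":[0,0,-25],"delta_rot":[0,0,0],"grip":1},{"linear":[0,0,-36],"delta_rot":[0,0,0],"grip":1},{"linear":[0,0,-36],"delta_rot":[0,0,0],"grip":1},{"linear":[0,0,-36],"delta_rot":[0,0,0],"grip":1},{"linear":[0,0,-28],"delta_rot":[0,0,0],"grip":1},{"linear":[0,0,0],"delta_rot":[0,0,0],"grip":1}]'; python3 -c "
from h import *
to(483.7,-234.8,190,-79.6)"
```

```text
time: 33.62
position: [490.8, 422.1, 23.2]
tool_rot: [[0.181, -0.983, 0.005], [-0.983, -0.181, 0.006], [-0.005, -0.006, -1.0]]
force: [1.0, -1.5, 7.5]
gripper_width: 55.9
finger_force: 37.9
time: 34.45
position: [491.5, 422.9, 202.3]
tool_rot: [[0.182, -0.983, 0.01], [-0.983, -0.182, 0.012], [-0.01, -0.012, -1.0]]
force: [0.1, 0.6, -0.7]
gripper_width: 56.0
finger_force: 37.6
shift tool [645.4 127.5 4.3] turn [-0.012 0.010 0.002] h=-79.51 j6=-48
```

```bash
python3 -m jog '[{"linear":[15,3,0],"delta_rot":[0,0,0],"grip":1},{"linear":[28,6,0],"delta_rot":[0,0,0],"grip":1},{"linear":[36,7,0],"delta_rot":[0,0,0],"grip":1},{"linear":[36,7,0],"delta_rot":[0,0,0],"grip":1},{"linear":[36,7,0],"delta_rot":[0,0,0],"grip":1},{"linear":[36,7,0],"delta_rot":[0,0,0],"grip":1},{"linear":[36,7,0],"delta_rot":[0,0,0],"grip":1},{"linear":[36,7,0],"delta_rot":[0,0,0],"grip":1},{"linear":[36,7,0],"delta_rot":[0,0,0],"grip":1},{"linear":[36,7,0],"delta_rot":[0,0,0],"grip":1}]' >/dev/null; python3 -m jog '[{"linear":[36,7,0],"delta_rot":[0,0,0],"grip":1},{"linear":[36,7,0],"delta_rot":[0,0,0],"grip":1},{"linear":[36,7,0],"delta_rot":[0,0,0],"grip":1},{"linear":[36,7,0],"delta_rot":[0,0,0],"grip":1},{"linear":[36,7,0],"delta_rot":[0,0,0],"grip":1},{"linear":[36,7,0],"delta_rot":[0,0,0],"grip":1},{"linear":[36,7,0],"delta_rot":[0,0,0],"grip":1},{"linear":[32,6,0],"delta_rot":[0,0,0],"grip":1},{"linear":[18,3,0],"delta_rot":[0,0,0],"grip":1},{"linear":[0,0,0],"delta_rot":[0,0,0],"grip":1}]'>/dev/null; python3 -m jog '[{"linear":[0,0,0],"delta_rot":[0,0,0],"grip":1}]';  python3 -c "
from h import *
to(483.7,-234.8,120,-79.6)"
```

```text
time: 36.2
position: [481.7, -225.2, 190.9]
tool_rot: [[0.178, -0.984, 0.001], [-0.984, -0.178, 0.004], [-0.004, -0.002, -1.0]]
force: [-0.1, 1.1, -1.8]
gripper_width: 55.9
finger_force: 37.6
shift tool [10.0 -0.2 70.9] turn [-0.002 0.004 -0.002] h=-79.73 j6=14
```

```bash
python3 -m jog '[{"linear":[10,0,20],"delta_rot":[-0.002,0.004,0],"grip":1},{"linear":[0,0,30],"delta_rot":[0,0,0],"grip":1},{"linear":[0,0,20],"delta_rot":[0,0,0],"grip":1},{"linear":[0,0,0],"delta_rot":[0,0,0],"grip":1},{"linear":[0,0,0],"delta_rot":[0,0,0],"grip":1}]';python3 -c "
from h import *
to(483.7,-234.8,104,-79.6)"
```

```text
time: 36.62
position: [484.0, -233.3, 121.1]
tool_rot: [[0.182, -0.983, -0.001], [-0.983, -0.182, -0.001], [0.0, 0.001, -1.0]]
force: [0.2, 0.0, -0.0]
gripper_width: 55.9
finger_force: 37.7
shift tool [1.4 0.6 17.1] turn [0.001 -0.000 0.002] h=-79.51 j6=15
```

```bash
python3 -m jog '[{"linear":[1.4,0.5,9],"delta_rot":[0,0,0],"grip":1},{"linear":[0,0,6],"delta_rot":[0,0,0],"grip":1},{"linear":[0,0,0],"delta_rot":[0,0,0],"grip":1}]'; python3 -m jog '[{"linear":[0,0,3],"delta_rot":[0,0,0],"grip":1},{"linear":[0,0,2],"delta_rot":[0,0,0],"grip":1},{"linear":[0,0,0],"delta_rot":[0,0,0],"grip":1}]';python3 -m jog '[{"linear":[0,0,1],"delta_rot":[0,0,0],"grip":1},{"linear":[0,0,1],"delta_rot":[0,0,0],"grip":1},{"linear":[0,0,0],"delta_rot":[0,0,0],"grip":1}]'
```

```text
time: 36.87
position: [484.3, -235.2, 106.1]
tool_rot: [[0.181, -0.983, 0.001], [-0.983, -0.181, -0.0], [0.001, -0.001, -1.0]]
force: [-0.2, 0.8, -2.4]
gripper_width: 56.2
finger_force: 37.7
time: 37.12
position: [484.5, -235.5, 101.3]
tool_rot: [[0.181, -0.983, 0.001], [-0.983, -0.181, -0.001], [0.001, -0.001, -1.0]]
force: [-0.1, -0.2, -1.5]
gripper_width: 55.8
finger_force: 37.7
time: 37.37
position: [484.8, -235.4, 100.3]
tool_rot: [[0.181, -0.983, 0.002], [-0.983, -0.181, -0.001], [0.001, -0.002, -1.0]]
force: [-2.7, 2.3, 7.1]
gripper_width: 55.8
finger_force: 38.6
```

```bash
python3 -m jog '[{"linear":[0,0,-1],"delta_rot":[0,0,0],"grip":0.4},{"linear":[0,0,0],"delta_rot":[0,0,0],"grip":0.2},{"linear":[0,0,0],"delta_rot":[0,0,0],"grip":0},{"linear":[0,0,0],"delta_rot":[0,0,0],"grip":0},{"linear":[0,0,0],"delta_rot":[0,0,0],"grip":0},{"linear":[0,0,-15],"delta_rot":[0,0,0],"grip":0},{"linear":[0,0,-30],"delta_rot":[0,0,0],"grip":0},{"linear":[0,0,-36],"delta_rot":[0,0,0],"grip":0},{"linear":[0,0,-10],"delta_rot":[0,0,0],"grip":0}]' >/dev/null; python3 -m jog '[{"linear":[-30,-8.5,0],"delta_rot":[0,0,0],"grip":0},{"linear":[-36,-9,0],"delta_rot":[0,0,0],"grip":0},{"linear":[-36,-9,0],"delta_rot":[0,0,0],"grip":0},{"linear":[-36,-9,0],"delta_rot":[0,0,0],"grip":0},{"linear":[-36,-9,0],"delta_rot":[0,0,0],"grip":0},{"linear":[-36,-9,0],"delta_rot":[0,0,0],"grip":0},{"linear":[-36,-9,0],"delta_rot":[0,0,0],"grip":0},{"linear":[-36,-9,0],"delta_rot":[0,0,0],"grip":0},{"linear":[-36,-9,0],"delta_rot":[0,0,0],"grip":0},{"linear":[0,0,0],"delta_rot":[0,0,0],"grip":0}]'; python3 -c "
from h import *
f=shot('scene');g=shot('top')
for F in (f,g):
  P=cloud(F)
  for c in((511,-384),(484,-235)):
    m=(np.hypot(P[...,0]-c[0],P[...,1]-c[1])<36)&(P[...,2]>95)&(P[...,2]<125)&(np.hypot(P[...,0]-497,P[...,1]+309)>42); q=P[m]; print(m.sum(),((q.max(0)+q.min(0))/2).round(1),np.median(q,0).round(1),np.percentile(q[:,2],[10,90]).round())
  m=(np.hypot(P[...,0]-571,P[...,1]-303)<30)&(P[...,2]>38)&(P[...,2]<50); print('starcol',m.sum(),np.median(P[m],0).round(1))
A=[rect(f,497,-309,112,250,187,1.6),rect(g,497,-309,112,250,187,1.6),rect(f,571,303,6,250,187,1.6),cv2.resize(f['frame'],(400,299))]
cv2.imwrite('pics/t3.png',np.vstack([np.hstack(A[:2]),np.hstack(A[2:])]))
to(571,303.3,120,-79.4)"
```

```text
time: 38.95
position: [507.0, 96.9, 191.3]
tool_rot: [[0.185, -0.983, 0.003], [-0.983, -0.185, 0.0], [0.0, -0.003, -1.0]]
force: [-0.8, -0.4, 0.4]
gripper_width: 85.4
finger_force: 0.0
245 [ 511.9 -380.1  105.9] [ 508.6 -382.1  109.6] [105. 113.]
232 [ 483.4 -236.   105.7] [ 482.  -237.5  109.9] [105. 113.]
starcol 42 [569.3 302.4  43.2]
166 [ 511.2 -381.8  110.6] [ 507.2 -380.4  111.2] [105. 116.]
169 [ 484.9 -237.1  107.4] [ 481.3 -235.3  110.9] [104. 116.]
starcol 0 [nan nan nan]
shift tool [-194.5 -102.4 70.8] turn [-0.001 -0.001 -0.000] h=-79.41 j6=-22
  return _methods._mean(a, axis=axis, dtype=dtype,
  ret = um.true_divide(
```

View pics/t3.png

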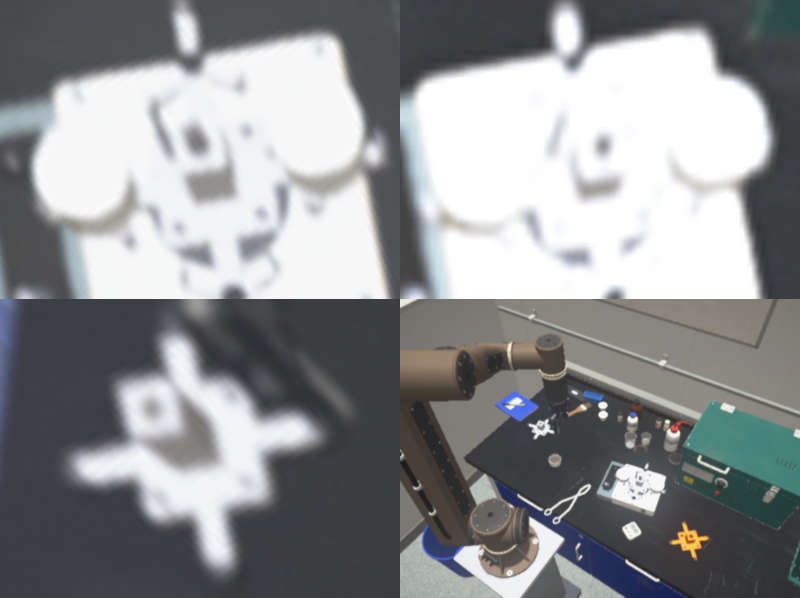

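Both tins are level on the ±y arms, at (83,165) and (318,125) in the first pane. The star is on the bench with its column at (150,405), and no other closed tin shows in the overview. Fetch the star.

```bash
python3 -m jog '[{"linear":[-28,-15,0],"delta_rot":[0,0,0],"grip":0},{"linear":[-33,-17.5,0],"delta_rot":[0,0,0],"grip":0},{"linear":[-33,-17.5,0],"delta_rot":[0,0,0],"grip":0},{"linear":[-33,-17.5,0],"delta_rot":[0,0,10],"grip":0}]'; python3 -m jog '[{"linear":[-28,-15,0],"delta_rot":[0,0,0],"grip":0},{"linear":[-33,-17.5,0],"delta_rot":[0,0,0],"grip":0},{"linear":[-33,-17.5,0],"delta_rot":[0,0,0],"grip":0},{"linear":[-33,-17.5,10],"delta_rot":[0,0,0],"grip":0},{"linear":[-33,-17.5,20],"delta_rot":[0,0,0],"grip":0},{"linear":[-25,-13,25],"delta_rot":[0,0,0],"grip":0},{"linear":[-9.5,-4.5,15],"delta_rot":[0,0,0],"grip":0},{"linear":[0,0,0],"delta_rot":[0,0,0],"grip":0},{"linear":[0,0,0],"delta_rot":[0,0,0],"grip":0}]';python3 -c "
from h import *
to(571,303.3,18,-79.4)"
```

```text
time: 39.8
position: [571.1, 299.6, 120.0]
tool_rot: [[0.181, -0.984, -0.001], [-0.984, -0.181, -0.003], [0.003, 0.002, -1.0]]
force: [-0.1, -0.5, -0.0]
gripper_width: 85.7
finger_force: 0.0
shift tool [-4.0 -0.7 102.0] turn [0.002 -0.003 -0.003] h=-79.60 j6=-35out of range
```

```bash
python3 -m jog '[{"linear":[-3.5,-0.5,25],"delta_rot":[0.002,-0.003,-0.002],"grip":0},{"linear":[0,0,30],"delta_rot":[0,0,0],"grip":0},{"linear":[0,0,26],"delta_rot":[0,0,0],"grip":0},{"linear":[0,0,14],"delta_rot":[0,0,0],"grip":0},{"linear":[0,0,5],"delta_rot":[0,0,0],"grip":0},{"linear":[0,0,0],"delta_rot":[0,0,0],"grip":0},{"linear":[0,0,0],"delta_rot":[0,0,0],"grip":0}]';python3 -c "
from h import *
to(571,303.3,18,-79.4)"
```

```text
time: 40.38
position: [572.6, 304.4, 23.2]
tool_rot: [[0.182, -0.983, 0.004], [-0.983, -0.182, 0.004], [-0.003, -0.005, -1.0]]
force: [0.0, 0.2, 0.3]
gripper_width: 85.4
finger_force: 0.0
shift tool [0.8 1.8 5.2] turn [-0.005 0.003 -0.002] h=-79.49 j6=-35
```

```bash
python3 -m jog '[{"linear":[0.8,1.5,4],"delta_rot":[-0.005,0.003,0],"grip":0},{"linear":[0,0,0],"delta_rot":[0,0,0],"grip":1},{"linear":[0,0,0],"delta_rot":[0,0,0],"grip":1},{"linear":[0,0,0],"delta_rot":[0,0,0],"grip":1},{"linear":[0,0,0],"delta_rot":[0,0,0],"grip":1},{"linear":[0,0,0],"delta_rot":[0,0,0],"grip":1},{"linear":[0,0,0],"delta_rot":[0,0,0],"grip":1},{"linear":[0,0,0],"delta_rot":[0,0,0],"grip":1}]' 80;python3 -m jog '[{"linear":[0,0,-5],"delta_rot":[0,0,0],"grip":1},{"linear":[0,0,-20],"delta_rot":[0,0,0],"grip":1},{"linear":[0,0,-36],"delta_rot":[0,0,0],"grip":1},{"linear":[0,0,-40],"delta_rot":[0,0,0],"grip":1},{"linear":[0,0,-40],"delta_rot":[0,0,0],"grip":1},{"linear":[0,0,-36],"delta_rot":[0,0,0],"grip":1},{"linear":[0,0,-10],"delta_rot":[0,0,0],"grip":1},{"linear":[0,0,0],"delta_rot":[0,0,0],"grip":1}]';python3 -c "
from h import *
to(497,-309.2,210,-79.4)"
```

```text
time: 41.05
position: [570.7, 304.1, 18.0]
tool_rot: [[0.183, -0.983, -0.001], [-0.983, -0.183, -0.001], [0.001, 0.001, -1.0]]
force: [-1.0, 0.2, 4.4]
gripper_width: 29.0
finger_force: 80.5
time: 41.72
position: [571.7, 304.8, 208.1]
tool_rot: [[0.183, -0.983, 0.003], [-0.983, -0.183, 0.003], [-0.002, -0.003, -1.0]]
force: [-0.3, -0.3, -4.1]
gripper_width: 28.5
finger_force: 80.0
shift tool [590.0 185.9 -3.6] turn [-0.003 0.002 -0.001] h=-79.45 j6=-35
```

```bash
python3 -m jog '[{"linear":[15,5,0],"delta_rot":[0,0,0],"grip":1},{"linear":[28,9,0],"delta_rot":[0,0,0],"grip":1},{"linear":[36,11.3,0],"delta_rot":[0,0,0],"grip":1},{"linear":[36,11.3,0],"delta_rot":[0,0,0],"grip":1},{"linear":[36,11.3,0],"delta_rot":[0,0,0],"grip":1},{"linear":[36,11.3,0],"delta_rot":[0,0,0],"grip":1},{"linear":[36,11.3,0],"delta_rot":[0,0,0],"grip":1},{"linear":[36,11.3,0],"delta_rot":[0,0,0],"grip":1},{"linear":[36,11.3,0],"delta_rot":[0,0,0],"grip":1},{"linear":[36,11.3,0],"delta_rot":[0,0,0],"grip":1}]' >/dev/null; python3 -m jog '[{"linear":[36,11.3,0],"delta_rot":[0,0,0],"grip":1},{"linear":[36,11.3,0],"delta_rot":[0,0,0],"grip":1},{"linear":[36,11.3,0],"delta_rot":[0,0,0],"grip":1},{"linear":[36,11.3,0],"delta_rot":[0,0,0],"grip":1},{"linear":[36,11.3,0],"delta_rot":[0,0,0],"grip":1},{"linear":[36,11.3,0],"delta_rot":[0,0,0],"grip":1},{"linear":[28,9,0],"delta_rot":[0,0,0],"grip":1},{"linear":[15,5,0],"delta_rot":[0,0,0],"grip":1},{"linear":[0,0,0],"delta_rot":[0,0,0],"grip":1},{"linear":[0,0,0],"delta_rot":[0,0,0],"grip":1}]'; python3 -c "
from h import *
to(497.2,-309.2,162,-79.4)"
```

```text
time: 43.38
position: [493.4, -310.6, 202.3]
tool_rot: [[0.18, -0.984, -0.007], [-0.984, -0.18, 0.001], [-0.002, 0.006, -1.0]]
force: [0.3, 0.4, -3.2]
gripper_width: 28.8
finger_force: 79.9
shift tool [-0.6 -4.2 40.3] turn [0.006 0.002 -0.004] h=-79.62 j6=23
```

```bash
python3 -m jog '[{"linear":[-0.6,-4.2,10],"delta_rot":[0.006,0.002,-0.004],"grip":1},{"linear":[0,0,15],"delta_rot":[0,0,0],"grip":1},{"linear":[0,0,13],"delta_rot":[0,0,0],"grip":1},{"linear":[0,0,0],"delta_rot":[0,0,0],"grip":1},{"linear":[0,0,0],"delta_rot":[0,0,0],"grip":1}]'; python3 -c "
from h import *
to(497.4,-309.4,156,-79.4)"
```

```text
time: 43.8
position: [498.7, -307.8, 165.9]
tool_rot: [[0.188, -0.982, 0.001], [-0.982, -0.188, -0.001], [0.001, -0.001, -1.0]]
force: [-0.2, -0.4, -2.6]
gripper_width: 28.9
finger_force: 79.7
shift tool [1.3 1.6 9.9] turn [-0.001 -0.001 0.004] h=-79.18 j6=23
```

```bash
python3 -m jog '[{"linear":[1.3,1.4,3],"delta_rot":[0,0,0.004],"grip":1},{"linear":[0,0,4],"delta_rot":[0,0,0],"grip":1},{"linear":[0,0,0],"delta_rot":[0,0,0],"grip":1}]'; python3 -m jog '[{"linear":[0,0,3],"delta_rot":[0,0,0],"grip":1},{"linear":[0,0,3],"delta_rot":[0,0,0],"grip":1},{"linear":[0,0,0],"delta_rot":[0,0,0],"grip":1}]';python3 -m jog '[{"linear":[0,0,2],"delta_rot":[0,0,0],"grip":1},{"linear":[0,0,2],"delta_rot":[0,0,0],"grip":1},{"linear":[0,0,2],"delta_rot":[0,0,0],"grip":1},{"linear":[0,0,0],"delta_rot":[0,0,0],"grip":1}]'
```

```text
time: 44.05
position: [498.4, -310.2, 160.1]
tool_rot: [[0.183, -0.983, 0.004], [-0.983, -0.183, -0.002], [0.003, -0.004, -1.0]]
force: [0.2, -0.1, -3.5]
gripper_width: 28.5
finger_force: 79.7
time: 44.3
position: [498.3, -310.3, 153.8]
tool_rot: [[0.183, -0.983, 0.004], [-0.983, -0.183, -0.002], [0.003, -0.004, -1.0]]
force: [0.1, -0.1, -3.6]
gripper_width: 28.4
finger_force: 79.7
time: 44.63
position: [498.0, -310.4, 147.8]
tool_rot: [[0.183, -0.983, 0.003], [-0.983, -0.183, -0.002], [0.002, -0.003, -1.0]]
force: [-0.4, -1.3, -4.1]
gripper_width: 28.7
finger_force: 79.9
```

```bash
python3 -m jog '[{"linear":[-0.7,0.3,2],"delta_rot":[-0.003,0.003,0],"grip":1},{"linear":[0,0,2],"delta_rot":[0,0,0],"grip":1},{"linear":[0,0,0],"delta_rot":[0,0,0],"grip":1}]'; python3 -m jog '[{"linear":[0,0,2],"delta_rot":[0,0,0],"grip":1},{"linear":[0,0,2],"delta_rot":[0,0,0],"grip":1},{"linear":[0,0,2],"delta_rot":[0,0,0],"grip":1},{"linear":[0,0,0],"delta_rot":[0,0,0],"grip":1}]';python3 -m jog '[{"linear":[0,0,2],"delta_rot":[0,0,0],"grip":1},{"linear":[0,0,1],"delta_rot":[0,0,0],"grip":1},{"linear":[0,0,1],"delta_rot":[0,0,0],"grip":1},{"linear":[0,0,0],"delta_rot":[0,0,0],"grip":1}]'
```

```text
time: 44.88
position: [497.8, -309.7, 143.9]
tool_rot: [[0.183, -0.983, 0.001], [-0.983, -0.183, -0.006], [0.006, -0.0, -1.0]]
force: [-1.9, -1.2, -3.8]
gripper_width: 28.6
finger_force: 79.9
time: 45.22
position: [497.8, -309.8, 137.8]
tool_rot: [[0.183, -0.983, 0.001], [-0.983, -0.183, -0.005], [0.006, -0.0, -1.0]]
force: [-2.5, -0.5, -3.7]
gripper_width: 28.8
finger_force: 79.9
time: 45.55
position: [497.9, -309.9, 134.1]
tool_rot: [[0.183, -0.983, 0.001], [-0.983, -0.183, -0.006], [0.006, -0.0, -1.0]]
force: [-3.9, -0.7, -2.2]
gripper_width: 28.7
finger_force: 80.1
```

```bash
python3 -m jog '[{"linear":[0,0.5,1],"delta_rot":[0,-0.005,0],"grip":1},{"linear":[0,0,0],"delta_rot":[0,0,0],"grip":1}]'; python3 -m jog '[{"linear":[0,0,0.8],"delta_rot":[0,0,0],"grip":1},{"linear":[0,0,0],"delta_rot":[0,0,0],"grip":1}]'; python3 -m jog '[{"linear":[0,0,0.8],"delta_rot":[0,0,0],"grip":1},{"linear":[0,0,0],"delta_rot":[0,0,0],"grip":1}]'
```

```text
time: 45.72
position: [497.8, -310.0, 133.3]
tool_rot: [[0.183, -0.983, 0.001], [-0.983, -0.183, -0.0], [0.001, -0.001, -1.0]]
force: [-3.0, -0.7, -2.1]
gripper_width: 28.5
finger_force: 80.1
time: 45.88
position: [497.9, -310.0, 132.5]
tool_rot: [[0.183, -0.983, 0.001], [-0.983, -0.183, -0.001], [0.001, -0.001, -1.0]]
force: [-3.5, -0.8, -2.7]
gripper_width: 28.6
finger_force: 80.1
time: 46.05
position: [497.8, -310.0, 131.7]
tool_rot: [[0.183, -0.983, 0.001], [-0.983, -0.183, -0.001], [0.001, -0.001, -1.0]]
force: [-3.5, -1.6, -1.5]
gripper_width: 28.3
finger_force: 80.1
```

```bash
python3 -m jog '[{"linear":[0,0.5,0.7],"delta_rot":[0,0,0],"grip":1},{"linear":[0,0,0],"delta_rot":[0,0,0],"grip":1}]'; python3 -m jog '[{"linear":[0,0,0.8],"delta_rot":[0,0,0],"grip":1},{"linear":[0,0,0],"delta_rot":[0,0,0],"grip":1}]'
```

```text
time: 46.22
position: [497.8, -310.1, 131.3]
tool_rot: [[0.183, -0.983, 0.002], [-0.983, -0.183, -0.001], [0.001, -0.002, -1.0]]
force: [-1.8, -0.3, -2.6]
gripper_width: 29.1
finger_force: 80.2
time: 46.38
position: [497.8, -310.1, 131.2]
tool_rot: [[0.183, -0.983, 0.002], [-0.983, -0.183, -0.001], [0.002, -0.002, -1.0]]
force: [-3.6, 1.6, 4.5]
gripper_width: 28.8
finger_force: 81.0
```

```bash
python3 -m jog '[{"linear":[0,0,-0.5],"delta_rot":[0,0,0],"grip":0.4},{"linear":[0,0,0],"delta_rot":[0,0,0],"grip":0.2},{"linear":[0,0,0],"delta_rot":[0,0,0],"grip":0},{"linear":[0,0,0],"delta_rot":[0,0,0],"grip":0},{"linear":[0,0,0],"delta_rot":[0,0,0],"grip":0},{"linear":[0,0,-15],"delta_rot":[0,0,0],"grip":0},{"linear":[0,0,-30],"delta_rot":[0,0,0],"grip":0},{"linear":[0,0,-36],"delta_rot":[0,0,0],"grip":0},{"linear":[0,0,-20],"delta_rot":[0,0,0],"grip":0}]' >/dev/null; python3 -m jog '[{"linear":[-30,0,0],"delta_rot":[0,0,0],"grip":1},{"linear":[-36,0,0],"delta_rot":[0,0,0],"grip":1},{"linear":[-36,0,0],"delta_rot":[0,0,0],"grip":1},{"linear":[-36,0,0],"delta_rot":[0,0,0],"grip":1},{"linear":[-36,0,0],"delta_rot":[0,0,0],"grip":1},{"linear":[-36,0,0],"delta_rot":[0,0,0],"grip":1},{"linear":[-36,0,0],"delta_rot":[0,0,0],"grip":1},{"linear":[-36,0,0],"delta_rot":[0,0,0],"grip":1},{"linear":[0,0,0],"delta_rot":[0,0,0],"grip":1}]'; python3 -c "
from h import *
f=shot('scene');g=shot('top')
def ray(F,u,v):
    R=np.array(F['R']);c=-R.T@np.array(F['t']);d=R.T@np.array([(u-F['cx'])/F['fx'],(v-F['cy'])/F['fy'],1]);return c,d/np.linalg.norm(d)
for a,b in (((264.4,237.4),(279.4,222.4)),((275.4,217.6),(273.4,202.2))):
    c1,d1=ray(f,*a);c2,d2=ray(g,*b); s=np.linalg.lstsq(np.c_[d1,-d2],c2-c1,rcond=None)[0]; print((c1+d1*s[0]).round(1),(c2+d2*s[1]).round(1),w(f,*a).round(1),w(g,*b).round(1))
for F in (f,g):
  P=cloud(F); m=(np.hypot(P[...,0]-497,P[...,1]+309)<25)&(P[...,2]>150)&(P[...,2]<165);print('starcol',m.sum(),np.median(P[m],0).round(1))
a=cv2.resize(f['frame'][195:275,245:345],(500,400),interpolation=cv2.INTER_CUBIC);b=cv2.resize(g['frame'][175:245,250:310],(300,350),interpolation=cv2.INTER_CUBIC)
cv2.imwrite('pics/w1.png',np.hstack([a,cv2.copyMakeBorder(b,0,50,0,0,0)]))
"
```

```text
time: 47.88
position: [445.0, -28.4, 232.0]
tool_rot: [[0.187, -0.982, 0.003], [-0.982, -0.187, 0.001], [-0.0, -0.003, -1.0]]
force: [0.1, -0.5, 0.5]
gripper_width: -0.2
finger_force: 0.0
[ 419.4 -193.4   82. ] [ 416.9 -193.2   80.6] [ 412.2 -197.9   95. ] [ 407.9 -191.9   97.6]
[ 521.1 -174.7   61.3] [ 520.6 -174.7   61. ] [ 521.5 -174.5   60.7] [ 517.2 -174.3   66.8]
starcol 69 [ 497.2 -310.8  156.1]
starcol 59 [ 494.6 -309.4  157.1]
```

View pics/w1.png

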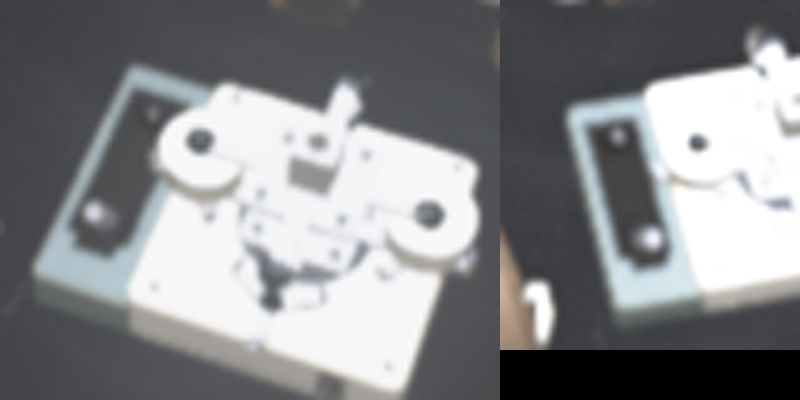

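```bash
python3 -c "
from h import *
to(380.6,-200,130,-79.5)"
```

```text
shift tool [153.5 95.6 101.8] turn [-0.002 -0.001 0.004] h=-79.24 j6=-11
```

```bash
python3 -m jog '[{"linear":[25,16,0],"delta_rot":[-0.002,0,0.004],"grip":1},{"linear":[32,20,0],"delta_rot":[0,0,0],"grip":1},{"linear":[32,20,0],"delta_rot":[0,0,0],"grip":1},{"linear":[32,20,0],"delta_rot":[0,0,0],"grip":1},{"linear":[32.5,19.6,20],"delta_rot":[0,0,0],"grip":1},{"linear":[0,0,30],"delta_rot":[0,0,0],"grip":1},{"linear":[0,0,30],"delta_rot":[0,0,0],"grip":1},{"linear":[0,0,20],"delta_rot":[0,0,0],"grip":1},{"linear":[0,0,0],"delta_rot":[0,0,0],"grip":1}]'; python3 -c "
from h import *
to(380.6,-200,68,-79.5)"
```

```text
time: 48.73
position: [376.1, -201.0, 128.6]
tool_rot: [[0.175, -0.984, -0.008], [-0.984, -0.175, -0.0], [-0.001, 0.008, -1.0]]
force: [-0.7, -0.7, -1.6]
gripper_width: 0.2
finger_force: 0.0
shift tool [-0.2 -5.1 60.6] turn [0.008 0.001 -0.007] h=-79.90 j6=11
```

```bash
python3 -m jog '[{"linear":[0,-4,25],"delta_rot":[0.004,0,-0.005],"grip":1},{"linear":[0,0,22],"delta_rot":[0,0,0],"grip":1},{"linear":[0,0,12],"delta_rot":[0,0,0],"grip":1},{"linear":[0,0,0],"delta_rot":[0,0,0],"grip":1},{"linear":[0,0,0],"delta_rot":[0,0,0],"grip":1}]' && python3 -m jog '[{"linear":[0,-6,0],"delta_rot":[0,0,0],"grip":1},{"linear":[0,-8,0],"delta_rot":[0,0,0],"grip":1},{"linear":[0,-8,0],"delta_rot":[0,0,0],"grip":1},{"linear":[0,0,0],"delta_rot":[0,0,0],"grip":1}]'; python3 -m jog '[{"linear":[0,-7,0],"delta_rot":[0,0,0],"grip":1},{"linear":[0,-7,0],"delta_rot":[0,0,0],"grip":1},{"linear":[0,0,0],"delta_rot":[0,0,0],"grip":1}]'
```

```text
time: 49.15
position: [383.9, -199.9, 74.0]
tool_rot: [[0.184, -0.983, 0.003], [-0.983, -0.184, -0.001], [0.001, -0.003, -1.0]]
force: [-0.2, 0.3, 0.8]
gripper_width: 0.1
finger_force: 0.0
time: 49.48
position: [407.8, -195.2, 74.4]
tool_rot: [[0.185, -0.983, 0.006], [-0.983, -0.185, -0.001], [0.002, -0.006, -1.0]]
force: [-0.3, 0.1, 0.2]
gripper_width: 0.0
finger_force: 0.0
time: 49.73
position: [420.4, -192.6, 73.5]
tool_rot: [[0.185, -0.983, 0.004], [-0.983, -0.185, -0.001], [0.001, -0.004, -1.0]]
force: [0.2, 0.1, -0.2]
gripper_width: 0.4
finger_force: 0.0
```

```bash
python3 -m jog '[{"linear":[0,-5,0],"delta_rot":[0,0,0],"grip":1},{"linear":[0,-4,0],"delta_rot":[0,0,0],"grip":1},{"linear":[0,0,0],"delta_rot":[0,0,0],"grip":1}]'; python3 -m jog '[{"linear":[0,-3,0],"delta_rot":[0,0,0],"grip":1},{"linear":[0,0,0],"delta_rot":[0,0,0],"grip":1}]';python3 -m jog '[{"linear":[0,-3,0],"delta_rot":[0,0,0],"grip":1},{"linear":[0,0,0],"delta_rot":[0,0,0],"grip":1}]'; python3 -m jog '[{"linear":[0,-3,0],"delta_rot":[0,0,0],"grip":1},{"linear":[0,0,0],"delta_rot":[0,0,0],"grip":1}]'
```

```text
time: 49.98
position: [423.2, -191.6, 72.8]
tool_rot: [[0.183, -0.983, -0.006], [-0.983, -0.183, -0.001], [-0.0, 0.006, -1.0]]
force: [-14.4, -2.4, 13.1]
gripper_width: -0.1
finger_force: 9.0
time: 50.15
position: [423.6, -191.5, 72.6]
tool_rot: [[0.183, -0.983, -0.01], [-0.983, -0.183, -0.001], [-0.001, 0.01, -1.0]]
force: [-21.3, -4.9, 20.2]
gripper_width: 0.0
finger_force: 13.7
time: 50.32
position: [423.9, -191.4, 72.5]
tool_rot: [[0.182, -0.983, -0.015], [-0.983, -0.182, -0.001], [-0.001, 0.015, -1.0]]
force: [-28.2, -6.9, 27.2]
gripper_width: 0.3
finger_force: 18.7
time: 50.48
position: [424.2, -191.3, 72.3]
tool_rot: [[0.182, -0.983, -0.02], [-0.983, -0.182, -0.002], [-0.002, 0.02, -1.0]]
force: [-35.0, -8.8, 34.1]
gripper_width: -0.5
finger_force: 23.8
```

```bash
python3 -m jog '[{"linear":[0,14,0],"delta_rot":[0,0,0],"grip":1},{"linear":[0,10,0],"delta_rot":[0,0,0],"grip":1},{"linear":[0,10,-10],"delta_rot":[0,0,0],"grip":1},{"linear":[0,0,-30],"delta_rot":[0,0,0],"grip":1},{"linear":[0,0,-36],"delta_rot":[0,0,0],"grip":1},{"linear":[0,0,-36],"delta_rot":[0,0,0],"grip":1},{"linear":[-30,-16,0],"delta_rot":[0,0,0],"grip":1},{"linear":[-36,-20,0],"delta_rot":[0,0,0],"grip":1},{"linear":[-36,-20,0],"delta_rot":[0,0,0],"grip":1},{"linear":[-36,-20,0],"delta_rot":[0,0,0],"grip":1}]'; python3 -m jog '[{"linear":[-36,-10,0],"delta_rot":[0,0,0],"grip":1},{"linear":[-36,-10,0],"delta_rot":[0,0,0],"grip":1},{"linear":[-36,-10,0],"delta_rot":[0,0,0],"grip":1},{"linear":[0,0,0],"delta_rot":[0,0,0],"grip":1},{"linear":[0,0,0],"delta_rot":[0,0,0],"grip":1}]'; python3 -c "
from h import *
f=shot('scene');g=shot('top')
for F in (f,g):
  P=cloud(F); m=(np.hypot(P[...,0]-497,P[...,1]+309)<25)&(P[...,2]>150)&(P[...,2]<165);print('starcol',m.sum(),np.median(P[m],0).round(1))
a=cv2.resize(f['frame'][195:275,245:345],(500,400),interpolation=cv2.INTER_CUBIC);b=cv2.resize(g['frame'][175:245,250:310],(300,350),interpolation=cv2.INTER_CUBIC)
cv2.imwrite('pics/w2.png',np.hstack([a,cv2.copyMakeBorder(b,0,50,0,0,0)]))
"
```

```text
time: 51.32
position: [452.8, -44.2, 186.2]
tool_rot: [[0.183, -0.983, 0.006], [-0.983, -0.183, 0.001], [0.0, -0.006, -1.0]]
force: [0.8, -0.4, -0.4]
gripper_width: 0.2
finger_force: 0.0
time: 51.73
position: [462.1, 67.9, 185.4]
tool_rot: [[0.188, -0.982, 0.004], [-0.982, -0.188, 0.0], [0.001, -0.004, -1.0]]
force: [0.2, -1.1, -0.3]
gripper_width: 0.5
finger_force: 0.0
starcol 75 [ 497.2 -310.   156.2]
starcol 54 [ 494.9 -311.3  155.9]
```

View pics/w2.png

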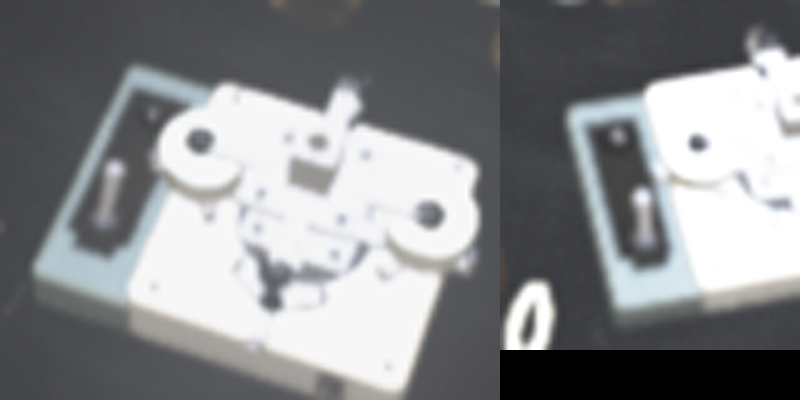

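```bash
python3 -c "
from h import *
f=shot('scene');g=shot('top')
def ray(F,u,v):
    R=np.array(F['R']);c=-R.T@np.array(F['t']);d=R.T@np.array([(u-F['cx'])/F['fx'],(v-F['cy'])/F['fy'],1]);return c,d/np.linalg.norm(d)
for a,b in (((268,229),(278.2,214)),((266.6,238),(279,222.6))):
    c1,d1=ray(f,*a);c2,d2=ray(g,*b); s=np.linalg.lstsq(np.c_[d1,-d2],c2-c1,rcond=None)[0]; print((c1+d1*s[0]).round(1),(c2+d2*s[1]).round(1))
"
```

```text
[ 448.3 -189.4   92.4] [ 448.1 -189.4   92.3]
[ 432.9 -193.6   61.1] [ 427.8 -193.3   58.3]
```

The toggle now leans the other way, about 0.5 rad towards +x: base at (108,215) and tip at (115,170) in the crop. It was pushed against its stop, and the star and tins are still in place, so I hand in.

```bash
python3 -c "
from bench import *
print(finish_job())"
```

```text
the job is handed in; nothing more can be done
None
```

The job is handed in: the carrier is home on the shaft and pin, both closed tins are in seats of their own, the star rests on the carrier's column, and the switch is against its on stop. The open tin was left alone, and no verdict came back from the hand-in.

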